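# Load a full foil roll into the unwind stand

## Task

Load the unwind stand: lift the full foil roll on its spindle out of the wooden cradle and lower it level into the stand's two slots, both ends together, pressing it past the sprung keepers until it is fully home on the bottom of both slots and both keepers have snapped shut over it. Bed it down there with a firm push of about 20 N held for a second, without ever forcing it to 40 N; then let go, and leave the nearly used-up roll and everything else alone.

Things in the scene. Friction and masses are not known exactly. Their poses are not given: they have to be found in the camera images.
- roll_mid (a point): Full foil roll: silver, 46 mm in diameter, 110 mm long, fast on a steel spindle 12 mm in diameter, 232 mm long; 0.34 to 0.5 kg. Point: middle of the roll on the spindle's axis; its y axis runs along the spindle (turn about y is arbitrary). Two dark collars, 26 mm in diameter, outer faces 88 mm either side of the point. Starts level in one of the cradle's two bays, axis 48 mm above the bench.
- spent_mid (a point): Nearly used-up roll: same spindle and collars, the roll only 31 mm in diameter. Point: its middle on the axis, y along the spindle. Lies in the cradle's other bay, 90 mm from the full roll.
- cradle: Wooden cradle, fixed: board 190 x 226 x 10 mm (x, y, z) with two notched end boards 12 mm thick, 58 mm high, inner faces 99 mm either side of the middle in y. Open V notches at x = -45 and +45 mm hold the spindles near their ends. Origin: centre of its underside, z up.
- stand: Foil unwind stand, fixed. Origin: centre of its underside on the bench; y runs from slot to slot, z up. Grey base 120 x 216 x 14 mm carries a yoke with two upright aluminium cheeks, each 8 mm thick (91 to 99 mm either side in y) and 64 mm wide in x. Each has an open-topped slot at x = 0: 14 mm wide, 46 mm deep, flat floor, its top 14 mm flaring to 40 mm.
- home_low (a point): Point midway between the stand's slots where the spindle's axis comes to lie, fully home, IF the yoke is set lowest: 86 mm above the bench; axes as the stand's. The yoke's height is set by a screw and not measured: the true home is 0 to 20 mm higher, the same at both ends. The collars go between the cheeks with 3 mm to spare at each end.
- keeper_left (a joint): Sprung steel keeper outside the stand's +y cheek; its sloping nose leans over the slot from +x. rad: 0 shut, up to about 0.15 while the spindle passes. A descending spindle meets the noses 17 to 23 mm above home, does not pass by its weight, needs 6 to 8 N on each end (its weight gives 2) over some 7 mm, then goes free to the solid floor. Shuts over the spindle only within 2 mm of the floor.
- keeper_right (a joint): The same for the keeper on the stand's -y cheek. Both must be shut (0) over the spindle at the end.
- spare_roll: Bystander: small silver roll standing on end, 38 mm in diameter, 56 mm high, between cradle and stand. Origin at the centre of its underside.
- finishing_stamp: Bystander: brass hand stamp with a dark wooden handle standing upright, 26 mm in diameter, 93 mm high, between cradle and stand. Origin at the centre of its underside.
- size_jar: Bystander: jar, 60 mm in diameter, 85 mm high. Origin at the centre of its underside.
- die_block: Bystander: wooden block with a brass plate, 70 x 50 x 26 mm. Origin at the centre of its underside.
- brush: Bystander: brush lying on the bench.
- mallet: Bystander: hammer lying on the bench.
Not all that is in view belongs to the job. Leave any orange look-alike of the part that bears roll_mid alone.

How it is judged:
By the outcome, as a careful person would: the job done as asked, in the order asked, and still so for the second after the job is handed in, with the robot touching nothing.
It also fails if it takes over 51 s, if anything falls off the work surface, if the arm or the gripper's body presses on something with over 40 N, if the wrist force passes 120 N, or if a joint passes its speed limit or range.

## Robot

A 6-joint arm with a two-finger parallel gripper is mounted at the origin on the work surface. World frame = base frame: x ahead of the robot, y to its left, z up, the work surface at z = 0. Lengths are in m, angles in degrees, forces in N, time in s.
With the tool pointing down it reaches from about 0.35 to 0.875 m from the base axis. Payload 4.2 kg.
Tool frame: the origin (TCP) lies on the front face of the gripper's body, between the roots of the fingers; the fingertips stand 70 mm ahead of it and the grasp point (between the pads) lies 51 mm ahead of it; x points along the fingers, y is the direction in which the jaws open and shut, and the axes are right-handed (so a half turn about x gives the same grasp; the last joint's range is limited). The gripper opens to 87 mm and grips with 3 to 60 N. Pads are 19 mm wide; open, the fingers measure 117 mm over their backs; the gripper's body (75 mm by 190 mm) begins 51 mm behind the grasp point.
Start: joints at [-59.954, 22.042, 0.453, 0, -68.411, -14.817], TCP at [0.164, -0.603, 0.292] pointing down, gripper open.
Joint ranges: [-179.83, 179.83], [-69.29, 118.12], [-61.27, 80.66], [-181.25, 117.63], [-171.15, -9.14], [-177.46, 177.46]. Speed limits (degrees/s): [159.86, 159.86, 180, 180, 180, 180].

## Interface

Orientations are given as a 3x3 rotation matrix whose columns are the frame's x, y, z axes.
In Python, from station import r, viewer, spotter gives the robot as it stands.
- The arm moves only by the tool move_arm, never from a script. Its argument "series" is a list that holds one entry, the list of rows, each a list of 7 numbers: the turn, a rotation vector about the world's x, y, z scaled (see below), then the shift along the world's x, y, z scaled (see below), then the opening, from 0 (shut) to 1 (fully open). A call has 1 to 20 rows; each row shifts and turns the pose as measured when the row begins; what a row does not reach is not made up. The controller multiplies each number of a shift by 60 mm and each number of a turn by 8 degrees. A row lasts 1/8 s, in which the tool goes at most 62.5 mm and 10.7 degrees, less where a joint would pass 70% of its speed; a pose out of reach is approached as far as the arm can. A call with a number of a shift or a turn outside -1 to 1 is refused whole. A call with a gripper value outside its range is refused whole. The fingers move at their own pace and stop on an object; the grip force is fixed at half the most. Time passes only in rows, so rows that do not move let the fingers close. It gives the time, the measured TCP pose, the force and the opening at its end, in the units of the state.
- r.sense(): the state, without advancing time (a new reading comes with each control period).
- viewer.capture(name): name is "side" or "top"; returns (picture, depth): 480x640x3 uint8, red, green, blue; 480x640 float32, m along the optical axis (not along the pixel's ray), 0 where there is no reading.
- viewer.camera_params(name): a dict with "mtx" (3x3 intrinsics, pixels), "dist_coeffs" ([k1, k2, p1, p2, k3] as OpenCV has them; the pictures are not rectified), "pose" (4x4, takes a point from camera to world coordinates). Camera axes: x right, y down, z forward; pixel columns grow to the right and rows downward; lengths in m; the calibration is good to about 2 mm. A picture is of the moment at which its call begins. camera_params takes no time and is no camera call.
- r.finish_job(): hands the job in, once; it reports no verdict.
Trained networks look in the newest picture that a camera, given by its name, has taken for a name from the list of things; names that differ only in an ending like _2 or _b are one class to them, and where a whole thing is asked for, a point or a joint stands for the part that bears it (a point fixed in the world has none). Each returns a list of dicts, best first, with "conf" (0 to 1); they miss things now and then, are a little off and sometimes report something else, mostly with a low value. They report only what shows in the picture. A call takes as long as a camera call. They do not tell look-alikes from the thing itself.
- spotter.find_in(camera, name): "centre" ([column, row] in pixels, amid what is visible of it).
- spotter.trace(camera, name): "mask" (480x640 bool, what is visible of it) and "centre" ([column, row] in pixels, amid what is visible of it).
The state is a dict: "time_s": time; "joints": joint angles; "joint_velocities": joint speeds; "effort": joint torques, N m; "tcp_pos": TCP position; "ee_rot": TCP orientation; "wrist_force": force on the tool from outside, world axes, zero at the start; "moment": the same for the moment, N m; "gripper_width": opening from 0.0 (shut) to 1.0 (fully open).
Only numpy, scipy, OpenCV 4.12 (cv2) and the standard library are available. Lean on these libraries where they do the work, as an engineer would, in place of code of your own. Each camera call takes 0.05 s, during which the arm holds its last target.

## Working session

There is one attempt and no reset: what is moved stays moved. The work goes in short steps, Python scripts to look and compute and a tool call to move; the robot and the scene stay as the last step left them, time stands still between calls to the robot, and variables do not carry over. Pictures are saved under pics/ and viewed, and the job is handed in when it is done.

Besides the shell and the picture viewer there is one more tool, called after "Emit:" in YAML: its name, and indented under it one key for each argument. move_arm: Moves the arm, as the interface text tells. Its arguments: {"type":"object","properties":{"series":{"type":"array","items":{"type":"array","items":{"type":"array","items":{"type":"number","minimum":-1,"maximum":1}}}}},"required":["series"]}

```bash
ls; mkdir -p pics; cat > h.py <<'E'
import numpy as np, cv2
from station import r, viewer, spotter
def cap(n,fn=None):
    p,d=viewer.capture(n)
    if fn: cv2.imwrite('pics/'+fn,p[:,:,::-1])
    return p,d
def unproj(n,uv,z):
    c=viewer.camera_params(n)
    K=np.array(c['mtx'],float);D=np.array(c['dist_coeffs'],float);T=np.array(c['pose'])
    uv=np.asarray(uv,float).reshape(-1,1,2)
    q=cv2.undistortPoints(uv,K,D).reshape(-1,2)
    z=np.asarray(z).reshape(-1)
    P=np.c_[q*z[:,None],z]
    return P@T[:3,:3].T+T[:3,3]
def cloud(n,d):
    v,u=np.mgrid[0:480,0:640]
    return unproj(n,np.c_[u.ravel(),v.ravel()],d.ravel()).reshape(480,640,3)
def ray(n,uv,zw):
    T=np.array(viewer.camera_params(n)['pose'])
    p=unproj(n,[uv],[1.0])[0]; o=T[:3,3]
    return o+(p-o)*(zw-o[2])/(p-o)[2]
E
python3 - <<'E'
from h import *
for n in('side','top'):
    p,d=cap(n,n+'1.png'); np.save(n+'_d.npy',d); np.save(n+'_p.npy',p)
    print(viewer.camera_params(n)['pose'])
    for k in['roll_mid','spent_mid','cradle','stand','keeper_left','spare_roll','finishing_stamp','size_jar','die_block']:
        print(n,k,[(np.round(x['centre']),round(x['conf'],2)) for x in spotter.find_in(n,k)])
print(r.sense())
E
```

```text
pics
[[-0.87003754 -0.28975016  0.39884775 -0.11475458]
 [-0.49257819  0.54381878 -0.67943202  0.9744019 ]
 [-0.02003536 -0.78759506 -0.61586736  0.99685418]
 [ 0.          0.          0.          1.        ]]
side roll_mid [(array([390., 236.]), 0.92), (array([317., 200.]), 0.85), (array([350., 174.]), 0.23)]
side spent_mid [(array([338., 207.]), 0.8), (array([400., 196.]), 0.35)]
side cradle [(array([331., 221.]), 0.72)]
side stand [(array([247., 298.]), 0.8)]
side keeper_left []
side spare_roll [(array([315., 261.]), 0.49), (array([266., 236.]), 0.44)]
side finishing_stamp [(array([263., 235.]), 0.74), (array([313., 259.]), 0.26)]
side size_jar [(array([223., 385.]), 0.89)]
side die_block []
[[-0.01441465 -0.99307305  0.11661104  0.25840878]
 [-0.9998779   0.01361226 -0.00767438  0.01092745]
 [ 0.00603388 -0.11670743 -0.99314801  1.85401561]
 [ 0.          0.          0.          1.        ]]
top roll_mid [(array([392., 286.]), 0.97), (array([401., 195.]), 0.56)]
top spent_mid [(array([402., 225.]), 0.84), (array([482., 261.]), 0.38)]
top cradle [(array([401., 212.]), 0.75)]
top s
[... 358 characters left out ...]
5031e-04,
       -6.84099768e+01, -1.48164815e+01]), 'joint_velocities': array([ 0.01226829, -0.00558642, -0.05010068,  0.0236387 ,  0.0480304 ,
        0.07805525]), 'effort': array([ 1.18358066e-04, -3.90479064e+01,  1.87623614e+01,  4.22446758e+00,
        1.54758152e-02, -2.31933512e-05]), 'tcp_pos': array([ 0.16416362, -0.60303438,  0.29225075]), 'ee_rot': array([[ 5.78332010e-06, -2.62635734e-01,  9.64895057e-01],
       [-1.32841806e-05,  9.64895057e-01,  2.62635734e-01],
       [-1.00000000e+00, -1.43367467e-05,  2.09139646e-06]]), 'wrist_force': array([0.1599471 , 0.35196154, 0.05954644]), 'moment': array([ 0.01251166, -0.01888578,  0.04424236]), 'gripper_width': 0.9983598724841422}
```

View pics/side1.png

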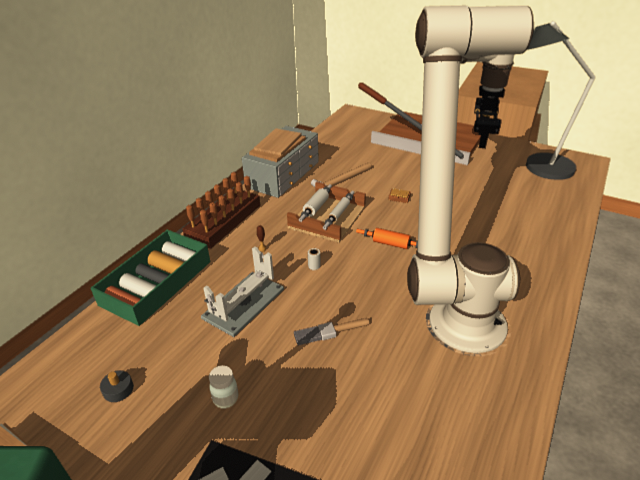

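View pics/top1.png

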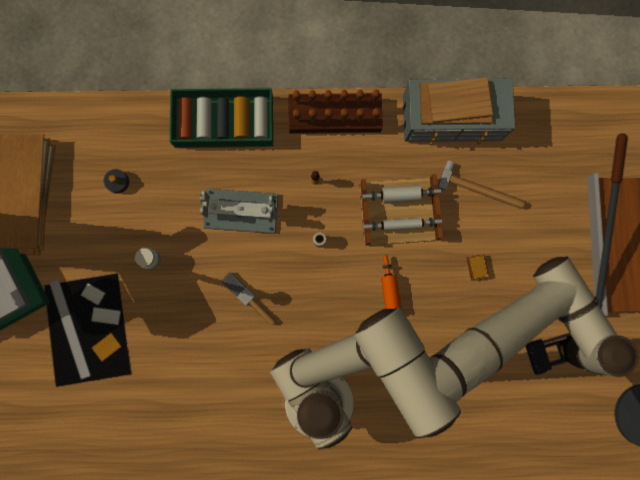

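The top picture shows the full roll at (402,194), the spent one at (402,225), the stand at (240,211), and the orange decoy at (391,285). The stamp (315,176) and the spare roll (319,240) stand between cradle and stand. Next I measure.

```bash
cat > m.py <<'E'
from h import *
d=np.load('top_d.npy');p=np.load('top_p.npy')
C=cloud('top',d); np.save('C.npy',C)
print(viewer.camera_params('top')['mtx'])
big=cv2.resize(p[165:260,190:460,::-1],None,fx=2.9,fy=2.9,interpolation=cv2.INTER_CUBIC)
cv2.imwrite('pics/crop1.png',big)
big=cv2.resize(np.load('side_p.npy')[180:340,190:370,::-1],None,fx=3.7,fy=3.7,interpolation=cv2.INTER_CUBIC)
cv2.imwrite('pics/crop2.png',big)
ok=d>0
def st(nm,m):
    P=C[m]; 
    print(nm,len(P),P.mean(0).round(4),P.min(0).round(4),P.max(0).round(4))
v,u=np.mgrid[0:480,0:640]
box=lambda u0,u1,v0,v1:(u>=u0)&(u<u1)&(v>=v0)&(v<v1)&ok
for nm,b,zlo,zhi in[('full',box(375,430,180,205),.06,.09),('spent',box(375,430,214,236),.055,.09),('stamp',box(300,330,165,190),.05,.2),('spare',box(305,335,228,250),.04,.1),('standcheekL',box(195,220,185,235),.07,.2),('cheekR',box(262,285,185,235),.07,.2),('standbase',box(190,290,180,240),.008,.022),('cradleL',box(350,375,170,250),.03,.09),('cradleR',box(428,445,170,250),.03,.09),('bench',box(330,350,200,300),-.1,.1)]:
    m=b&(C[...,2]>zlo)&(C[...,2]<zhi)
    if m.sum(): st(nm,m)
E
python3 m.py
```

```text
[[623.28706293   0.         317.53713258]
 [  0.         623.28706293 239.13740899]
 [  0.           0.           1.        ]]
full 442 [ 0.6007 -0.2508  0.0672] [ 0.5776 -0.3283  0.0601] [ 0.6241 -0.1898  0.0806]
spent 323 [ 0.5112 -0.2492  0.061 ] [ 0.4957 -0.3288  0.055 ] [ 0.5278 -0.1697  0.0723]
stamp 67 [0.6511 0.0023 0.0819] [ 0.6417 -0.0099  0.0555] [0.6657 0.0136 0.0973]
spare 138 [ 0.4699 -0.0072  0.0543] [ 0.4513 -0.0248  0.0414] [0.4882 0.0103 0.0657]
standcheekL 152 [0.5722 0.3208 0.1044] [0.5395 0.314  0.0705] [0.6033 0.3324 0.1364]
cheekR 122 [0.5556 0.1294 0.106 ] [0.5235 0.1176 0.0702] [0.5862 0.139  0.134 ]
standbase 1519 [0.5581 0.226  0.0135] [0.4776 0.0808 0.008 ] [0.6595 0.3751 0.022 ]
cradleL 413 [ 0.5506 -0.1478  0.0532] [ 0.4547 -0.1719  0.0304] [ 0.6469 -0.1336  0.0683]
cradleR 471 [ 0.5614 -0.3504  0.0517] [ 0.4676 -0.3821  0.0302] [ 0.6578 -0.3263  0.0766]
bench 1993 [ 0.4447 -0.0687 -0.0012] [ 0.2962 -0.1004 -0.018 ] [ 0.5967 -0.0376  0.014 ]
```

```bash
python3 - <<'E'
import numpy as np
C=np.load('C.npy')
np.set_printoptions(linewidth=250)
print((C[180:240:2,198:284:3,2]*1000).round().astype(int))
print((C[178:248:2,358:446:3,2]*1000).round().astype(int))
E
```

```text
[[   4  -10   -8    3   -5    0   -2   -5    0    3   -2    3    5   -4   -6   -2   -5   -6   -1   -3   -4    6  -11  -11   -1   -3    5    2   -2]
 [  -3   -6    5    4    8 1854   -5   -2    1   -5   -5    6   -5    5    9    3   -7    4   -4    3    2  -10   -1   -7    1    0   -7   -4    4]
 [   6   -5    1    0   -1    2    6    5   -7   11   -8   -8   -4   -2   -6    0   -4    0    4   -7    6  -10    1    7   -1    1  -13   -9   -8]
 [  -7    2   -6    4    0    1   -9   -9    3    0   -4   -3   -1   -4   -1   -1   -2   -2    2   -6    4   -7    3    3    1    1    6   -5    4]
 [   8  -11    1    1   -9   -1    2    6    0   -5  -12    0   -1   -6   -4   -2   -3    3   -3   -2    7   -6   -7   -1   -7    3   -5    3    3]
 [   3    5    2    8   17    5   17   10    9   14    4   -5   -6   -1   -3    3   -2    5   -3   -3    1   -2   -7    2   -4   -3   -2   -6   -6]
 [   2    4  131   12   18   11   12   14   19   15   10   18   21    4   19    3    2   13   16   11    3    1   -6    1   -4   -1   -7   -6   -1]
 [  -2  130  127   83    4   17   15   19   14   17   10   13   
[... 2832 characters left out ...]
 3    6    0    8    8   19   11   12    8   13   -5   -5   -3]
 [   3   -9    2    0    0    4   -2  -10    4    0    4    1    1    4   -2    0   -1   -1   -8    3    3    0    2    2    0   -7    4    6   -2]
 [   0    4    5    2    0   -2    1    5   -5    0    1  -10    2   -7   -4   -6   -3   -6    2   -2   -6    9    4    5    2    4   -8   -2   -2]
 [  11   -6    0   -2  -10   -3    8   -6    0   -3    0   -1   -9    1   -3   -6    0   -4   -5   -5    3    4   -9    3   10   -6    1   -5    2]]
[[  7   7  -5 ...   0  21  19]
 [-12  51  59 ...  -2  25  29]
 [ -8  48  59 ...   8  33  26]
 ...
 [  0  -2   3 ...  -5   5  -4]
 [ -4  -2  -2 ...  -3   0  -7]
 [  2  -1  11 ...  -5  -8  -2]]
```

View pics/crop1.png

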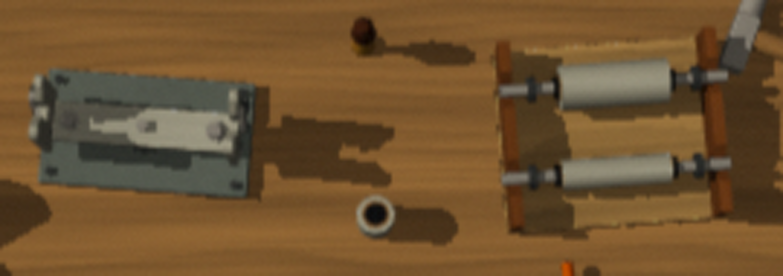

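View pics/crop2.png

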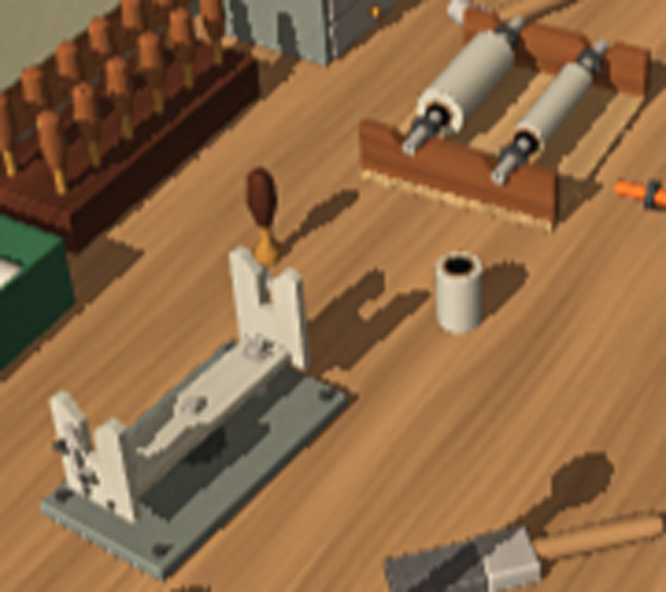

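```bash
cat > m2.py <<'E'
from h import *
p=np.load('top_p.npy')
def crop(p,u0,u1,v0,v1,s,fn,g=5):
    b=cv2.resize(p[v0:v1,u0:u1,::-1],None,fx=s,fy=s,interpolation=cv2.INTER_NEAREST)
    for u in range((u0//10+1)*10,u1,10):
        cv2.putText(b,str(u),(int((u-u0)*s),10),0,.35,(0,255,255),1); cv2.line(b,(int((u-u0+.5)*s),12),(int((u-u0+.5)*s),18),(0,255,255),1)
    for v in range((v0//10+1)*10,v1,10):
        cv2.putText(b,str(v),(0,int((v-v0+.5)*s)),0,.35,(0,255,255),1)
    cv2.imwrite('pics/'+fn,b)
if __name__=='__main__':
    crop(p,355,450,175,245,8,'rolls.png')
    crop(p,195,285,182,240,8,'stand.png')
    crop(np.load('side_p.npy'),200,295,240,335,6,'stand_s.png')
    crop(np.load('side_p.npy'),280,375,170,245,8,'rolls_s.png')
E
python3 m2.py
```

```text
(no output)
```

View pics/rolls.png

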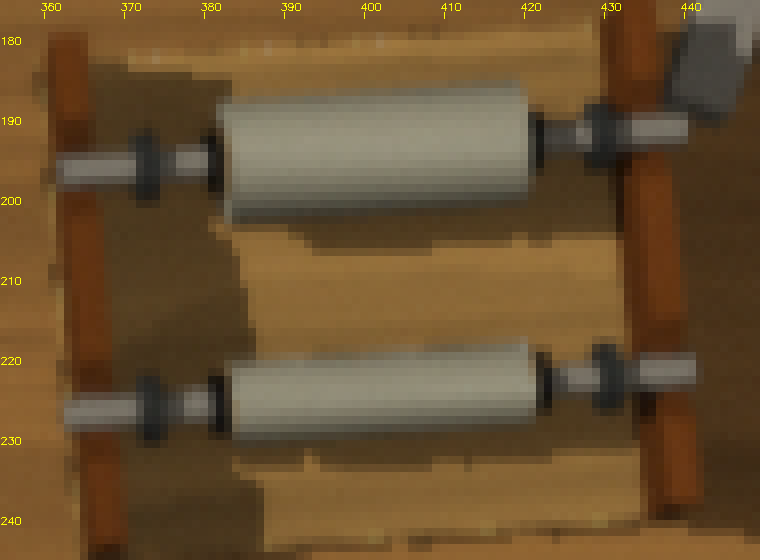

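View pics/stand.png

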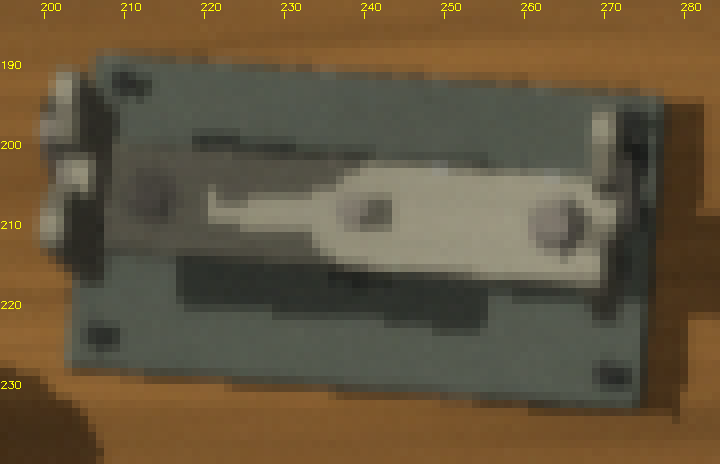

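View pics/stand_s.png

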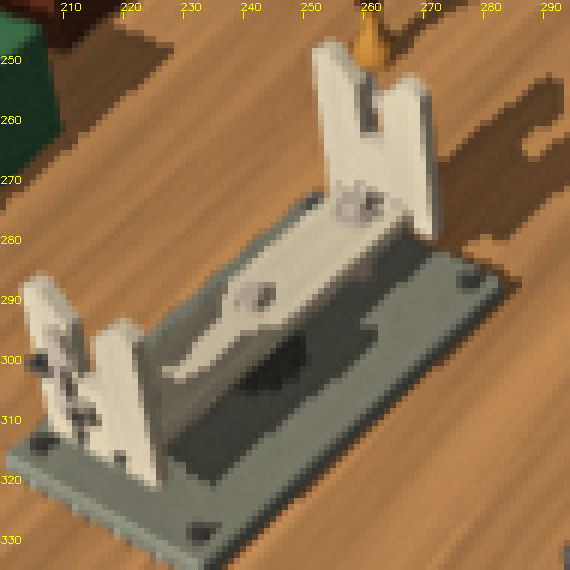

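View pics/rolls_s.png

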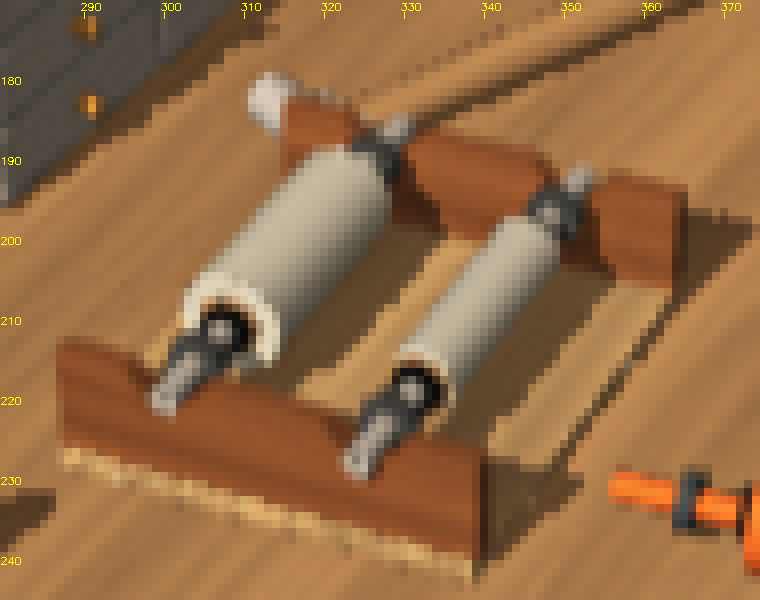

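```bash
cat > m3.py <<'E'
from h import *
def T(x,y,u0,v0,s,z,n='top'): return ray(n,[x/s+u0-.5,y/s+v0-.5],z)
f=lambda a:np.round(a,4)
print('ROLL top')
a=T(57,168,355,175,8,.048);b=T(688,129,355,175,8,.048); print('tips',f(a),f(b),f((a+b)/2),np.linalg.norm(a-b))
a=T(133,165,355,175,8,.051);b=T(618,134,355,175,8,.051); print('collars',f((a+b)/2),np.linalg.norm(a-b))
a=T(222,161,355,175,8,.048);b=T(528,141,355,175,8,.048); print('roll',f((a+b)/2),np.linalg.norm(a-b), np.degrees(np.arctan2(-(a-b)[0],(a-b)[1])))
print('ROLL side')
a=T(162,405,280,170,8,.048,'side');b=T(400,128,280,170,8,.048,'side'); print('tips',f(a),f(b),f((a+b)/2),np.linalg.norm(a-b))
print('SPENT top')
a=T(62,412,355,175,8,.048);b=T(696,371,355,175,8,.048); print('tips',f(a),f(b),f((a+b)/2),np.linalg.norm(a-b))
print('STAND base')
c=[T(x,y,195,182,8,.014) for x,y in[(97,52),(662,97),(640,408),(66,367)]]
c=np.array(c);print(f(c),f(c.mean(0)))
for i,j in[(0,1),(3,2),(0,3),(1,2)]:
    e=c[i]-c[j]; print(np.linalg.norm(e),np.degrees(np.arctan2(-e[0],e[1])) if i+j in(1,5) else np.degrees(np.arctan2(e[1],e[0])))
c=np.array([T(x,y,200,240,6,.014,'side') for x,y in[(5,460),(315,192),(512,285),(208,570)]])
print('side base corners',f(c),f(c.mean(0)))
C=np.load('C.npy')
E
python3 m3.py
```

```text
ROLL top
tips [ 0.598  -0.1346  0.048 ] [ 0.6095 -0.3677  0.048 ] [ 0.6038 -0.2512  0.048 ] 0.23335283338248972
collars [ 0.6028 -0.2518  0.051 ] 0.17908886291649867
roll [ 0.6028 -0.252   0.048 ] 0.1131879681055643 3.039506871270421
ROLL side
tips [ 0.5966 -0.1329  0.048 ] [ 0.6114 -0.3646  0.048 ] [ 0.604  -0.2488  0.048 ] 0.232230359557695
SPENT top
tips [ 0.5074 -0.1344  0.048 ] [ 0.5194 -0.3673  0.048 ] [ 0.5134 -0.2508  0.048 ] 0.23315109083374236
STAND base
[[0.6334 0.3271 0.014 ]
 [0.6134 0.1155 0.014 ]
 [0.4961 0.1245 0.014 ]
 [0.5144 0.3378 0.014 ]] [0.5643 0.2262 0.014 ]
0.21256306321617965 -5.391459243420494
0.2141798471646373 -4.900523937562426
0.11951698428752876 -5.162803482978937
0.11769935305723978 -4.376000376456341
side base corners [[0.6314 0.3316 0.014 ]
 [0.6133 0.1174 0.014 ]
 [0.4914 0.1273 0.014 ]
 [0.5118 0.3399 0.014 ]] [0.562  0.2291 0.014 ]
```

```bash
cat > m4.py <<'E'
from h import *
from m2 import crop
def proj(n,P):
    c=viewer.camera_params(n);T=np.linalg.inv(np.array(c['pose']))
    return cv2.projectPoints(np.asarray(P,float),cv2.Rodrigues(T[:3,:3])[0],T[:3,3],np.array(c['mtx'],float),np.array(c['dist_coeffs'],float))[0].reshape(-1,2)
if __name__=='__main__':
  for n,(u0,u1,v0,v1,s),ctr in[('side',(200,275,243,325,7),(.562,.2291)),('top',(195,285,182,240,8),(.5643,.2262))]:
    p=np.load(n+'_p.npy')
    crop(p,u0,u1,v0,v1,s,'t.png'); b=cv2.imread('pics/t.png')
    a=np.radians(-5);R=np.array([[np.cos(a),-np.sin(a),0],[np.sin(a),np.cos(a),0],[0,0,1]])
    for zf,col in[(.080,(0,0,255)),(.090,(0,255,0)),(.1,(255,0,0))]:
        for y in(-.091,-.099,.091,.099):
            pr=[(-.032,.05-0*zf),(-.032,zf+.046),(-.02,zf+.046),(-.007,zf+.032),(-.007,zf),(.007,zf),(.007,zf+.032),(.02,zf+.046),(.032,zf+.046),(.032,.05)]
            P=[R@np.array([x,y,z])+np.array([*ctr,0]) for x,z in pr]
            q=(proj(n,P)-[u0-.5,v0-.5])*s
            cv2.polylines(b,[q.round().astype(int)],False,col,1)
    cv2.imwrite('pics/ov_%s.png'%n,b)
E
python3 m4.py
```

```text
(no output)
```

View pics/ov_side.png

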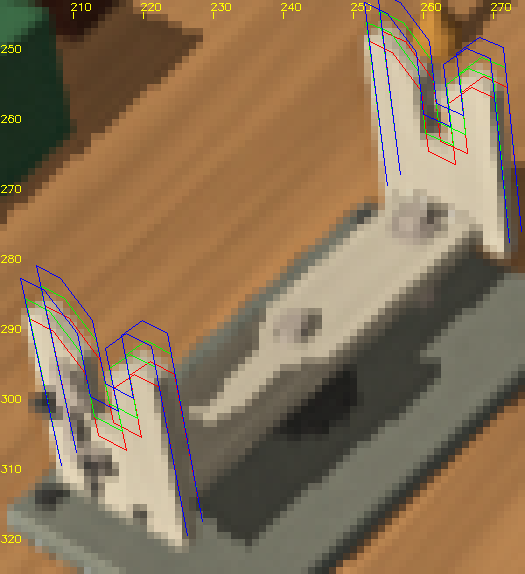

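View pics/ov_top.png

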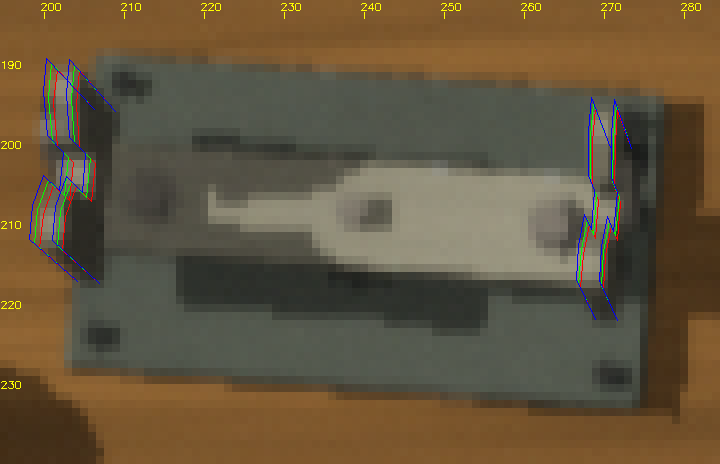

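Measured in the world frame: the roll's middle is near (0.6035,-0.251) with yaw +3°, and the stand is near (0.564,0.227) with yaw -5°. The two cameras agree on the displacement. The yoke looks 0 to 5 mm above its lowest setting. I move over the roll now.

Emit:
move_arm:
  series:
    - [[0, 0, 0.97, 0.73, 0.59, 0, 1], [0, 0, 0.97, 0.73, 0.59, 0, 1], [0, 0, 0.97, 0.73, 0.59, 0, 1], [0, 0, 0.97, 0.73, 0.59, 0, 1], [0, 0, 0.97, 0.73, 0.59, 0, 1], [0, 0, 0.97, 0.73, 0.59, 0, 1], [0, 0, 0.97, 0.73, 0.59, 0, 1], [0, 0, 0.97, 0.73, 0.59, 0, 1], [0, 0, 0.97, 0.73, 0.59, 0, 1], [0, 0, 0.97, 0.73, 0.59, 0, 1], [0, 0, 0, 0, 0, 0, 1]]

```text
time_s: 2.38
tcp_pos: [0.6141, -0.2364, 0.2926]
ee_rot: [[0.004, -0.996, -0.092], [-0.001, -0.092, 0.996], [-1.0, -0.004, -0.002]]
wrist_force: [-0.4, -1.4, 1.0]
gripper_width: 0.998
```

```bash
cat > s.py <<'E'
from h import *
s=r.sense();R=s['ee_rot'];y=R[:,1]
print('t',round(s['time_s'],2),'tcp',s['tcp_pos'].round(4),'yaw',np.degrees(np.arctan2(y[1],y[0])).round(2),'x',R[:,0].round(4),'yz',R[2,1].round(4),'F',s['wrist_force'].round(2),'M',s['moment'].round(3),'w',round(s['gripper_width'],3))
E
python3 s.py
```

```text
t 2.38 tcp [ 0.6141 -0.2364  0.2926] yaw -174.7 x [ 0.0043 -0.0013 -1.    ] yz -0.0042 F [-0.39 -1.36  0.95] M [-0.018  0.179 -0.007] w 0.998
```

Emit:
move_arm:
  series:
    - [[0, 0, -0.29, -0.17, -0.23, -0.9, 1], [0, 0, 0, 0, 0, -0.9, 1], [0, 0, 0, 0, 0, 0, 1], [0, 0, 0, 0, 0, 0, 1]]

```text
time_s: 2.88
tcp_pos: [0.6042, -0.2519, 0.1862]
ee_rot: [[0.01, -0.999, -0.05], [-0.004, -0.05, 0.999], [-1.0, -0.01, -0.005]]
wrist_force: [-0.1, -0.8, 0.5]
gripper_width: 0.999
```

```bash
python3 s.py; python3 - <<'E'
from h import *
from m2 import crop
p,d=cap('top');crop(p,355,450,165,245,8,'g1.png')
p,d=cap('side');crop(p,280,375,130,245,6,'g2.png')
E
```

```text
t 2.88 tcp [ 0.6042 -0.2519  0.1862] yaw -177.16 x [ 0.0101 -0.0043 -0.9999] yz -0.0099 F [-0.06 -0.79  0.54] M [-0.006  0.07   0.031] w 0.999
```

View pics/g1.png

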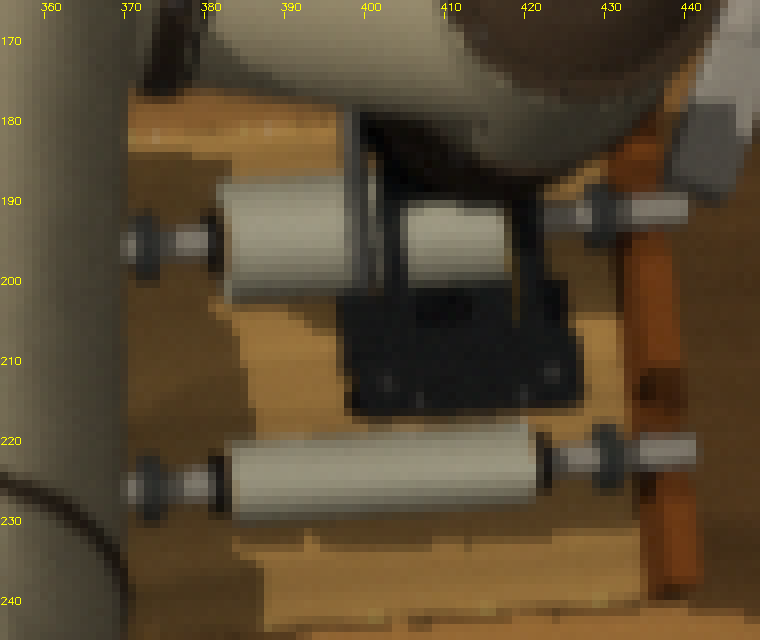

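View pics/g2.png

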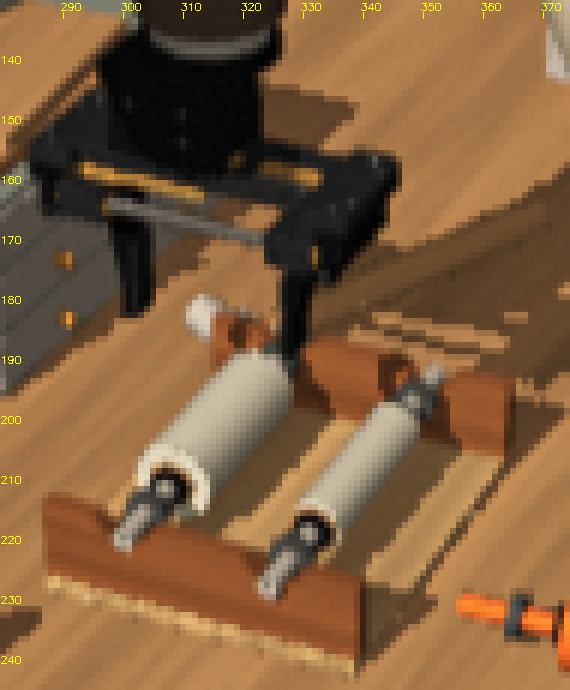

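The fingers straddle the full roll cleanly and clear the spent one. I correct a 0.6° tilt and descend.

Emit:
move_arm:
  series:
    - [[0.03, 0.07, 0.02, 0, 0, -0.5, 1], [0, 0, 0, 0, 0.02, -0.5, 1], [0, 0, 0, 0, 0, -0.3, 1], [0, 0, 0, 0, 0, 0, 1], [0, 0, 0, 0, 0, 0, 1]]

```text
time_s: 3.6
tcp_pos: [0.6093, -0.2519, 0.1175]
ee_rot: [[0.02, -0.998, -0.053], [-0.004, -0.053, 0.999], [-1.0, -0.02, -0.005]]
wrist_force: [0.6, 0.6, -0.1]
gripper_width: 1.001
```

```bash
python3 s.py
```

```text
t 3.6 tcp [ 0.6093 -0.2519  0.1175] yaw -176.95 x [ 0.0198 -0.0042 -0.9998] yz -0.0196 F [ 0.61  0.6  -0.14] M [ 0.077  0.11  -0.054] w 1.001
```

Emit:
move_arm:
  series:
    - [[0.03, 0.14, 0, -0.09, 0, 0, 1], [0, 0, 0, 0, 0, 0, 1]]

```text
time_s: 3.85
tcp_pos: [0.6045, -0.2521, 0.1196]
ee_rot: [[0.002, -0.999, -0.053], [-0.001, -0.053, 0.999], [-1.0, -0.002, -0.001]]
wrist_force: [0.9, -0.3, 0.3]
gripper_width: 1.003
```

```bash
python3 s.py
```

```text
t 3.85 tcp [ 0.6045 -0.2521  0.1196] yaw -176.94 x [ 2.4e-03 -5.0e-04 -1.0e+00] yz -0.0024 F [ 0.86 -0.27  0.28] M [ 0.079  0.073 -0.005] w 1.003
```

Emit:
move_arm:
  series:
    - [[0, 0.03, 0, 0, 0.01, -0.12, 1], [0, 0.03, 0, -0.01, 0.01, -0.12, 1], [0, 0.02, 0, 0, 0, -0.1, 1], [0, 0, 0, 0, 0, 0, 1]]

```text
time_s: 4.35
tcp_pos: [0.6037, -0.2507, 0.0978]
ee_rot: [[-0.01, -0.999, -0.053], [-0.0, -0.053, 0.999], [-1.0, 0.01, 0.0]]
wrist_force: [-0.6, 0.4, -0.4]
gripper_width: 1.001
```

```bash
python3 s.py
```

```text
t 4.35 tcp [ 0.6037 -0.2507  0.0978] yaw -176.94 x [-9.8e-03 -4.0e-04 -1.0e+00] yz 0.0098 F [-0.61  0.42 -0.45] M [ 0.031  0.102 -0.031] w 1.001
```

Emit:
move_arm:
  series:
    - [[0, -0.07, 0, 0, 0, 0.02, 1], [0, 0, 0, 0, 0, 0, 0], [0, 0, 0, 0, 0, 0, 0], [0, 0, 0, 0, 0, 0, 0], [0, 0, 0, 0, 0, 0, 0], [0, 0, 0, 0, 0, 0, 0], [0, 0, 0, 0, 0, 0, 0]]

```text
time_s: 5.22
tcp_pos: [0.6049, -0.2508, 0.0998]
ee_rot: [[0.004, -0.999, -0.054], [-0.001, -0.054, 0.999], [-1.0, -0.004, -0.001]]
wrist_force: [-0.6, -0.1, 0.1]
gripper_width: 0.519
```

```bash
python3 s.py
```

```text
t 5.22 tcp [ 0.6049 -0.2508  0.0998] yaw -176.91 x [ 0.0041 -0.0011 -1.    ] yz -0.004 F [-0.56 -0.14  0.1 ] M [-0.028  0.203  0.09 ] w 0.519
```

The opening is 45 mm, so the roll is gripped. Lift it.

Emit:
move_arm:
  series:
    - [[0, 0, 0, 0, 0, 0.2, 0], [0, 0, 0, 0, 0, 0.3, 0], [0, -0.02, 0, 0, 0, 0.5, 0], [0, -0.02, 0, 0, 0, 0.6, 0], [0, -0.02, 0, 0, 0, 0.6, 0], [0, 0, 0, 0, 0, 0.4, 0], [0, 0, 0, 0, 0, 0, 0], [0, 0, 0, 0, 0, 0, 0]]

```text
time_s: 6.22
tcp_pos: [0.5973, -0.2487, 0.2549]
ee_rot: [[-0.006, -0.999, -0.05], [0.007, -0.05, 0.999], [-1.0, 0.006, 0.007]]
wrist_force: [-0.8, -0.2, -4.7]
gripper_width: 0.523
```

```bash
python3 s.py;python3 - <<'E'
from h import *
p,d=cap('side','lift.png')
E
```

```text
t 6.22 tcp [ 0.5973 -0.2487  0.2549] yaw -177.15 x [-0.0064  0.007  -1.    ] yz 0.006 F [-0.78 -0.2  -4.68] M [ 0.018  0.153 -0.03 ] w 0.523
```

View pics/lift.png

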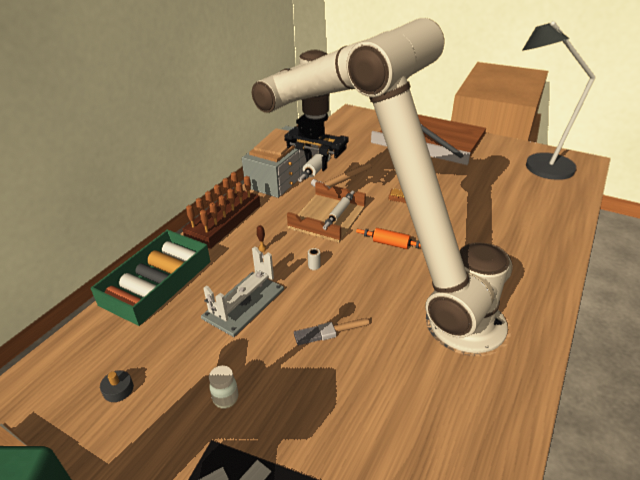

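Emit:
move_arm:
  series:
    - [[0, 0, 0, -0.02, 0.4, 0, 0], [0, 0, -0.12, -0.07, 0.8, 0, 0], [0, 0, -0.12, -0.07, 0.9, 0, 0], [0, 0, -0.12, -0.07, 0.9, 0, 0], [0, 0, -0.12, -0.07, 0.9, 0, 0], [0, 0, -0.12, -0.07, 0.9, 0, 0], [0, 0, -0.12, -0.07, 0.9, 0, 0], [0, 0, -0.12, -0.07, 0.9, 0, 0], [0, 0, -0.12, -0.05, 0.7, 0, 0], [0, 0, 0, 0, 0.4, 0, 0], [0, 0, 0, 0, 0, 0, 0], [0, 0, 0, 0, 0, 0, 0], [0, 0, 0, 0, 0, 0, 0]]

```text
time_s: 7.9
tcp_pos: [0.5548, 0.2236, 0.2357]
ee_rot: [[-0.037, -0.995, 0.095], [0.001, 0.095, 0.996], [-0.999, 0.037, -0.003]]
wrist_force: [-0.1, -0.1, -3.9]
gripper_width: 0.515
```

```bash
python3 s.py
```

```text
t 7.9 tcp [0.5548 0.2236 0.2357] yaw 174.57 x [-3.680e-02  5.000e-04 -9.993e-01] yz 0.0367 F [-0.08 -0.08 -3.93] M [-0.004 -0.091  0.01 ] w 0.515
```

Emit:
move_arm:
  series:
    - [[0, -0.26, 0.05, 0.16, 0.05, 0, 0], [0, 0, 0, 0, 0, 0, 0], [0, 0, 0, 0, 0, 0, 0]]

```text
time_s: 8.28
tcp_pos: [0.5655, 0.2246, 0.2359]
ee_rot: [[0.002, -0.996, 0.09], [0.0, 0.09, 0.996], [-1.0, -0.002, 0.0]]
wrist_force: [0.4, -1.0, -4.7]
gripper_width: 0.517
```

```bash
python3 s.py;python3 - <<'E'
from h import *
from m2 import crop
p,d=cap('top','a_t.png');np.save('a_t.npy',p);crop(p,190,290,165,240,8,'a1.png')
p,d=cap('side','a_s.png');np.save('a_s.npy',p);crop(p,190,285,225,325,6,'a2.png')
E
```

```text
t 8.28 tcp [0.5655 0.2246 0.2359] yaw 174.83 x [ 2.e-03  2.e-04 -1.e+00] yz -0.002 F [ 0.36 -1.   -4.7 ] M [ 0.081  0.074 -0.047] w 0.517
```

View pics/a1.png

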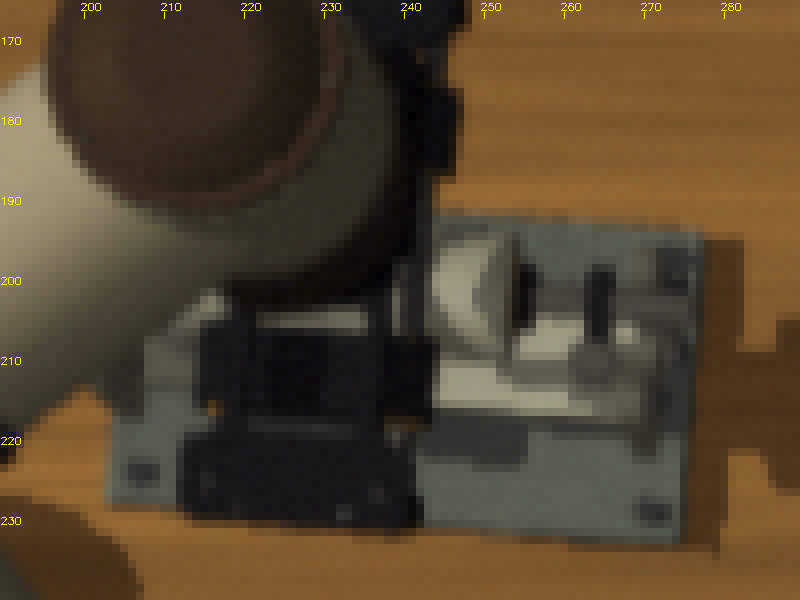

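View pics/a2.png

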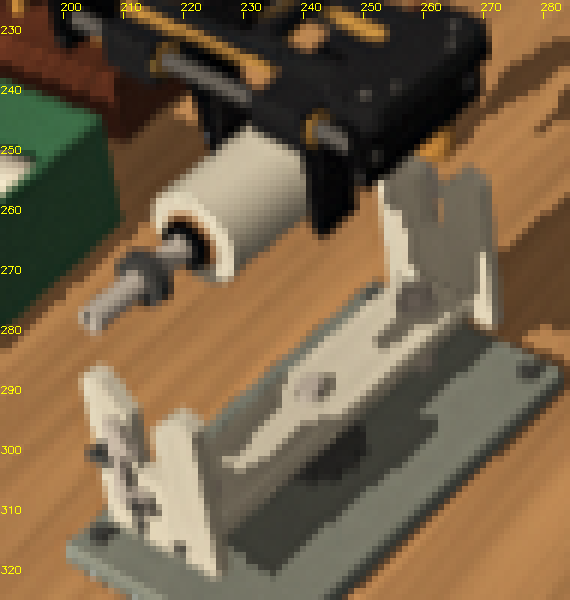

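```bash
python3 - <<'E'
from h import *
from m4 import proj
mid=np.array([.5655,.2251,.1841]);d=np.array([.090,.9959,0])
print('side tip +y pred',proj('side',[mid+.116*d]), 'seen',92/6+190-.5,320/6+225-.5)
print('side collar+y outer pred',proj('side',[mid+.088*d]))
print('top collar -y outer top pred',proj('top',[mid-.088*d+[0,0,.010]]),'axis', proj('top',[mid-.088*d]),'seen u',616/8+190-.5,'v',305/8+165-.5)
print('top tip',proj('top',[mid-.116*d]))
# 1mm jac
for n in('side','top'): print(n,proj(n,[mid,mid+[.001,0,0],mid+[0,.001,0],mid+[0,0,.001]])[1:]-proj(n,[mid]))
# seen to world at expected height
print(ray('side',[92/6+190-.5,320/6+225-.5],.1841)-.116*d)
print(ray('top',[616/8+190-.5,305/8+165-.5],.19)+.088*d)
E
```

```text
side tip +y pred [[204.17431963 278.11840439]] seen 204.83333333333334 277.8333333333333
side collar+y outer pred [[212.28467958 271.68235231]]
top collar -y outer top pred [[265.36348849 201.48243637]] axis [[265.64735527 202.13312999]] seen u 266.5 v 202.625
top tip [[275.92555081 202.91244616]]
side [[-0.31267088 -0.11675299]
 [-0.23383159  0.21854821]
 [-0.04633943 -0.29927288]]
top [[ 0.00054292 -0.36285009]
 [-0.36839635  0.00488369]
 [-0.04717585 -0.06614388]]
[0.56474413 0.22353482 0.1841    ]
[0.56306252 0.22235329 0.19      ]
```

Emit:
move_arm:
  series:
    - [[0, 0.02, 0.02, -0.02, 0.05, -0.25, 0], [0, 0.02, 0, 0, 0, -0.25, 0], [0, 0, 0, 0, 0, 0, 0], [0, 0, 0, 0, 0, 0, 0], [0, 0, 0, 0, 0, 0, 0]]

```text
time_s: 9.0
tcp_pos: [0.5638, 0.2281, 0.2029]
ee_rot: [[-0.005, -0.996, 0.087], [-0.001, 0.087, 0.996], [-1.0, 0.005, -0.001]]
wrist_force: [-0.2, -0.1, -4.0]
gripper_width: 0.52
```

```bash
python3 s.py;python3 - <<'E'
from h import *
from m2 import crop
p,d=cap('top','b_t.png');np.save('b_t.npy',p);crop(p,190,290,165,240,8,'b1.png')
p,d=cap('side','b_s.png');np.save('b_s.npy',p);crop(p,195,280,230,325,6,'b2.png')
E
```

```text
t 9.0 tcp [0.5638 0.2281 0.2029] yaw 175.03 x [-5.4e-03 -6.0e-04 -1.0e+00] yz 0.0053 F [-0.22 -0.15 -4.04] M [0.104 0.084 0.046] w 0.52
```

View pics/b1.png

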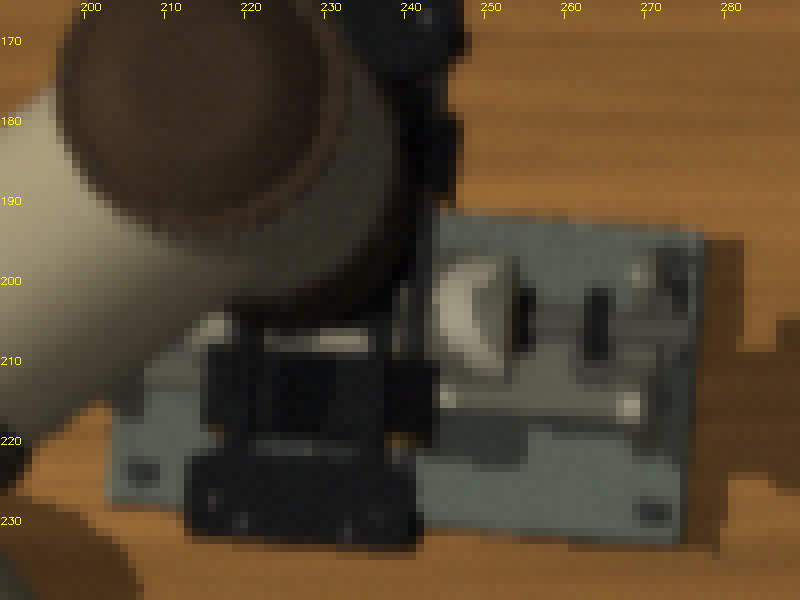

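View pics/b2.png

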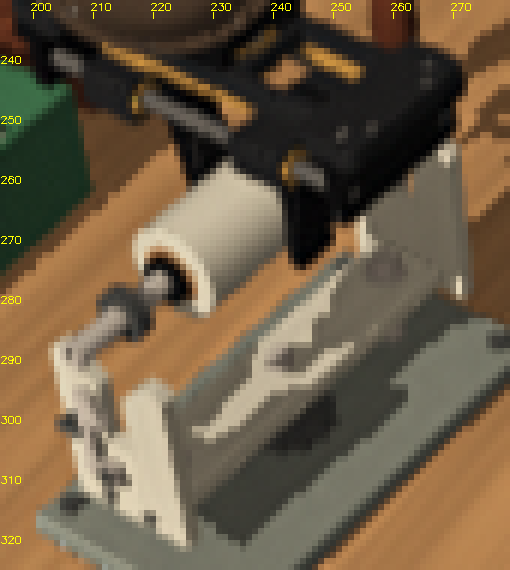

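```bash
cat > m5.py <<'E'
from h import *
from m4 import proj
from m2 import crop
import sys
# overlay roll model + stand model on crops, given offsets
def over(n,p,win,stand,mid,yaw,zf,fn,dz=0):
    u0,u1,v0,v1,s=win
    crop(p,u0,u1,v0,v1,s,'t.png'); b=cv2.imread('pics/t.png')
    def R(a):
        a=np.radians(a);return np.array([[np.cos(a),-np.sin(a),0],[np.sin(a),np.cos(a),0],[0,0,1]])
    def line(P,col,close=False):
        q=(proj(n,P)-[u0-.5,v0-.5])*s
        cv2.polylines(b,[q.round().astype(int)],close,col,1)
    for y in(-.091,-.099,.091,.099):
        pr=[(-.032,.05),(-.032,zf+.046),(-.02,zf+.046),(-.007,zf+.032),(-.007,zf),(.007,zf),(.007,zf+.032),(.02,zf+.046),(.032,zf+.046),(.032,.05)]
        line([R(-5)@np.array([x,y,z])+np.array([*stand,0]) for x,z in pr],(0,255,0))
    t=np.linspace(0,2*np.pi,30)
    for y,rad in[(-.116,.006),(.116,.006),(-.088,.013),(.088,.013),(-.055,.023),(.055,.023)]:
        line([R(yaw)@np.array([rad*np.cos(a),y,rad*np.sin(a)])+mid for a in t],(0,0,255),True)
    cv2.imwrite('pics/'+fn,b)
E
python3 - <<'E'
from m5 import *
mid=np.array([.5635,.2286,.1511])
over('top',np.load('b_t.npy'),(190,290,165,240,8),(.5643,.2260),mid,-4.97,.082,'c1.png')
over('side',np.load('b_s.npy'),(195,280,230,325,6),(.562,.2291),mid,-4.97,.082,'c2.png')
E
```

```text
(no output)
```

View pics/c1.png

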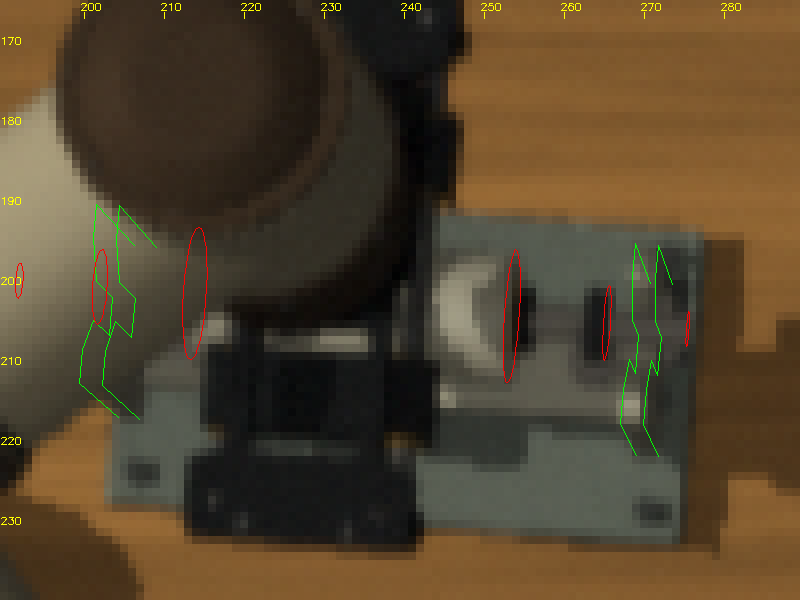

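View pics/c2.png

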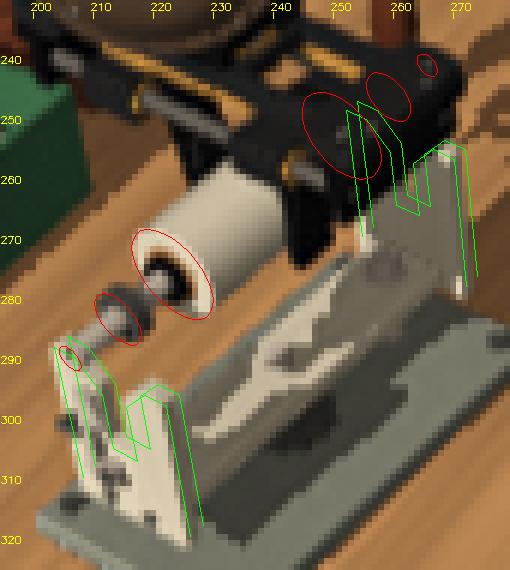

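Emit:
move_arm:
  series:
    - [[0, -0.02, 0, 0.01, -0.01, -0.15, 0], [0, 0, 0, 0, 0, -0.15, 0], [0, 0, 0, 0, 0, 0, 0], [0, 0, 0, 0, 0, 0, 0], [0, 0, 0, 0, 0, 0, 0]]

```text
time_s: 9.72
tcp_pos: [0.5646, 0.2274, 0.1841]
ee_rot: [[-0.001, -0.996, 0.087], [-0.0, 0.087, 0.996], [-1.0, 0.001, -0.0]]
wrist_force: [-0.4, 0.1, -3.9]
gripper_width: 0.525
```

```bash
python3 s.py;python3 - <<'E'
from h import *
from m2 import crop
p,d=cap('top','d_t.png');np.save('d_t.npy',p);crop(p,255,280,190,225,20,'d1.png')
p,d=cap('side','d_s.png');np.save('d_s.npy',p);crop(p,195,245,275,325,12,'d2.png')
E
```

```text
t 9.72 tcp [0.5646 0.2274 0.1841] yaw 175.03 x [-1.5e-03 -1.0e-04 -1.0e+00] yz 0.0015 F [-0.35  0.07 -3.95] M [-0.029  0.084 -0.03 ] w 0.525
```

View pics/d1.png

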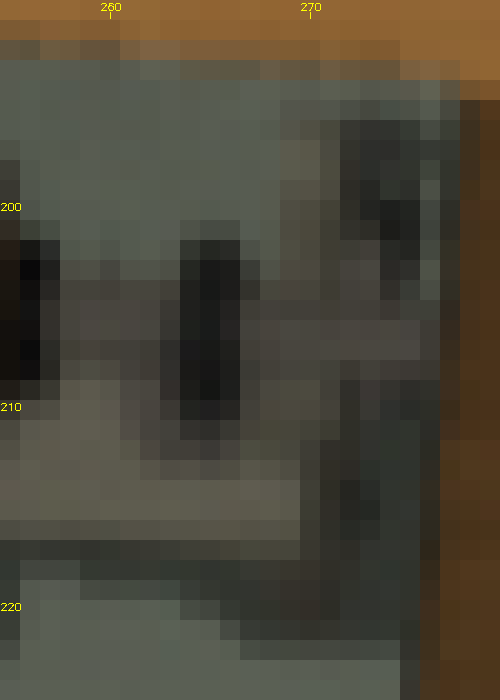

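View pics/d2.png

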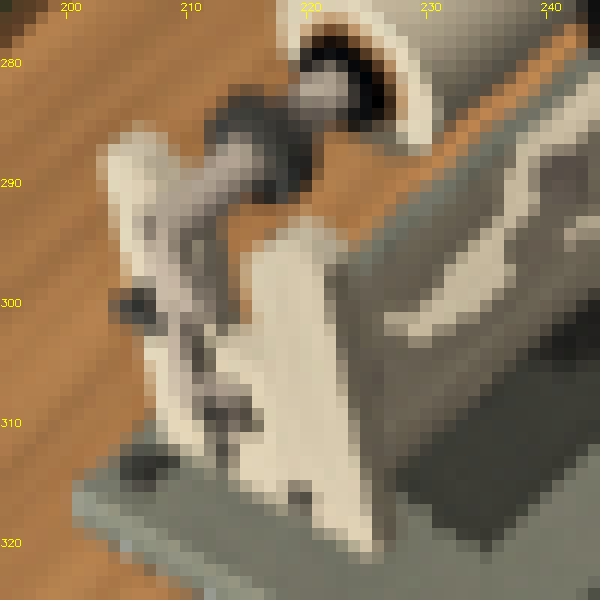

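By the top view the -y collar's face stands about 3 mm inside the cheek, which is centred. I continue down in small steps with force checks.

Emit:
move_arm:
  series:
    - [[0, 0, 0, 0, 0, -0.12, 0], [0, 0, 0, 0, 0, -0.08, 0], [0, 0, 0, 0, 0, 0, 0], [0, 0, 0, 0, 0, 0, 0]]

```text
time_s: 10.32
tcp_pos: [0.5646, 0.2275, 0.1714]
ee_rot: [[-0.001, -0.996, 0.087], [0.0, 0.087, 0.996], [-1.0, 0.001, -0.0]]
wrist_force: [-0.2, -0.5, -3.8]
gripper_width: 0.519
```

```bash
python3 s.py
```

```text
t 10.32 tcp [0.5646 0.2275 0.1714] yaw 175.03 x [-1.2e-03  1.0e-04 -1.0e+00] yz 0.0012 F [-0.22 -0.51 -3.84] M [ 0.051  0.11  -0.042] w 0.519
```

Axis at about 0.1196, no contact. Continue in 2–3 mm steps.

Emit:
move_arm:
  series:
    - [[0, 0, 0, 0, 0, -0.05, 0], [0, 0, 0, 0, 0, -0.03, 0], [0, 0, 0, 0, 0, 0, 0]]

```text
time_s: 10.7
tcp_pos: [0.5655, 0.2278, 0.1672]
ee_rot: [[0.001, -0.996, 0.087], [0.001, 0.087, 0.996], [-1.0, -0.001, 0.001]]
wrist_force: [0.7, -0.4, -3.6]
gripper_width: 0.521
```

```bash
python3 s.py
```

```text
t 10.7 tcp [0.5655 0.2278 0.1672] yaw 175.03 x [ 0.0012  0.0013 -1.    ] yz -0.0011 F [ 0.65 -0.36 -3.61] M [ 0.03  -0.005 -0.042] w 0.521
```

Emit:
move_arm:
  series:
    - [[0, 0, 0, -0.01, 0, -0.04, 0], [0, 0, 0, 0, 0, 0, 0]]

```text
time_s: 10.95
tcp_pos: [0.5656, 0.2281, 0.1652]
ee_rot: [[0.003, -0.996, 0.087], [0.002, 0.087, 0.996], [-1.0, -0.003, 0.003]]
wrist_force: [0.7, -0.8, -3.7]
gripper_width: 0.522
```

```bash
python3 s.py; python3 - <<'E'
from h import *
from m2 import crop
p,d=cap('side','e_s.png');np.save('e_s.npy',p);crop(p,195,280,230,325,7,'e2.png')
p,d=cap('top');crop(p,255,280,190,225,16,'e1.png')
E
```

```text
t 10.95 tcp [0.5656 0.2281 0.1652] yaw 175.01 x [ 0.0033  0.0024 -1.    ] yz -0.0031 F [ 0.65 -0.76 -3.7 ] M [ 0.047 -0.248 -0.089] w 0.522
```

View pics/e2.png

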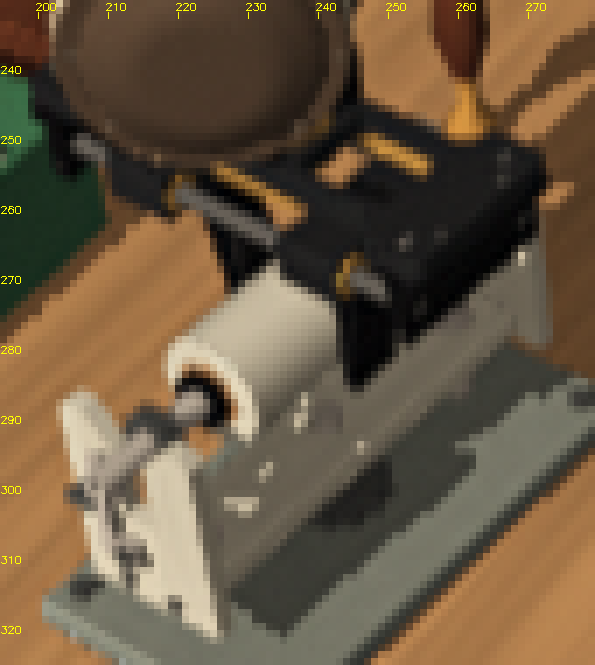

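View pics/e1.png

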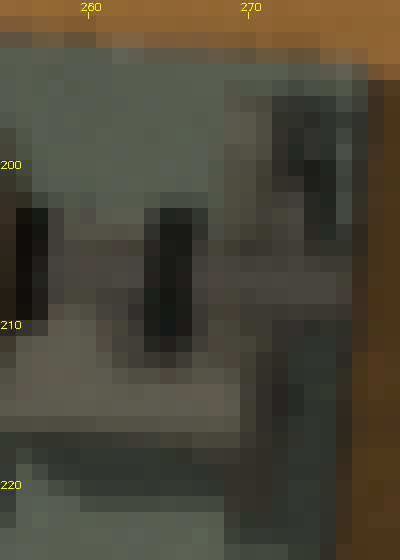

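Emit:
move_arm:
  series:
    - [[-0.02, 0.02, 0, -0.01, -0.01, -0.03, 0], [0, 0, 0, 0, 0, -0.02, 0], [0, 0, 0, 0, 0, 0, 0]]

```text
time_s: 11.42
tcp_pos: [0.5656, 0.2278, 0.1625]
ee_rot: [[0.002, -0.996, 0.087], [0.0, 0.087, 0.996], [-1.0, -0.002, 0.001]]
wrist_force: [2.2, -0.1, -2.9]
gripper_width: 0.515
```

```bash
python3 s.py
```

```text
t 11.43 tcp [0.5656 0.2278 0.1625] yaw 174.99 x [ 2.1e-03  5.0e-04 -1.0e+00] yz -0.0021 F [ 2.15 -0.07 -2.86] M [ 0.15  -0.354 -0.106] w 0.515
```

Emit:
move_arm:
  series:
    - [[0, 0.01, 0, 0.02, 0, 0, 0], [0, 0, 0, 0, 0, 0, 0]]

```text
time_s: 11.68
tcp_pos: [0.5659, 0.2274, 0.1617]
ee_rot: [[-0.002, -0.996, 0.087], [-0.001, 0.087, 0.996], [-1.0, 0.002, -0.001]]
wrist_force: [2.2, -0.1, -3.4]
gripper_width: 0.523
```

```bash
python3 s.py
```

```text
t 11.68 tcp [0.5659 0.2274 0.1617] yaw 175.01 x [-2.1e-03 -9.0e-04 -1.0e+00] yz 0.002 F [ 2.22 -0.07 -3.42] M [ 0.103 -0.321 -0.11 ] w 0.523
```

Emit:
move_arm:
  series:
    - [[0, -0.01, 0, 0.03, 0.01, 0, 0], [0, 0, 0, 0, 0, 0, 0]]

```text
time_s: 11.92
tcp_pos: [0.5665, 0.2276, 0.161]
ee_rot: [[-0.004, -0.996, 0.087], [-0.003, 0.087, 0.996], [-1.0, 0.004, -0.003]]
wrist_force: [0.2, 0.4, -3.5]
gripper_width: 0.521
```

```bash
python3 s.py
```

```text
t 11.93 tcp [0.5665 0.2276 0.161 ] yaw 175.0 x [-0.0041 -0.0026 -1.    ] yz 0.0039 F [ 0.24  0.45 -3.5 ] M [0.046 0.177 0.032] w 0.521
```

Emit:
move_arm:
  series:
    - [[0.02, -0.03, 0, 0, 0.04, 0, 0], [0, 0, 0, 0, 0, 0, 0]]

```text
time_s: 12.18
tcp_pos: [0.5663, 0.2299, 0.1607]
ee_rot: [[-0.0, -0.996, 0.087], [-0.0, 0.087, 0.996], [-1.0, 0.0, -0.0]]
wrist_force: [-0.1, 0.6, -3.1]
gripper_width: 0.517
```

```bash
python3 s.py
```

```text
t 12.18 tcp [0.5663 0.2299 0.1607] yaw 175.01 x [-4.e-04 -2.e-04 -1.e+00] yz 0.0004 F [-0.11  0.6  -3.05] M [ 0.08   0.151 -0.096] w 0.517
```

Emit:
move_arm:
  series:
    - [[0, 0, 0, 0, 0.03, 0.01, 0], [0, 0, 0, 0, 0, 0, 0]]

```text
time_s: 12.42
tcp_pos: [0.5661, 0.2301, 0.161]
ee_rot: [[-0.002, -0.996, 0.088], [-0.003, 0.088, 0.996], [-1.0, 0.002, -0.004]]
wrist_force: [0.8, -0.2, -3.9]
gripper_width: 0.523
```

```bash
python3 s.py
```

```text
t 12.43 tcp [0.5661 0.2301 0.161 ] yaw 174.96 x [-0.0021 -0.0033 -1.    ] yz 0.0018 F [ 0.78 -0.17 -3.93] M [ 0.054  0.028 -0.005] w 0.523
```

Emit:
move_arm:
  series:
    - [[0.03, -0.01, 0, 0, -0.045, -0.01, 0], [0, 0, 0, 0, 0, -0.02, 0], [0, 0, 0, 0, 0, 0, 0]]

```text
time_s: 12.8
tcp_pos: [0.5659, 0.2279, 0.1595]
ee_rot: [[-0.001, -0.996, 0.088], [0.002, 0.088, 0.996], [-1.0, 0.001, 0.002]]
wrist_force: [-0.5, -0.4, -2.8]
gripper_width: 0.518
```

```bash
python3 s.py
```

```text
t 12.8 tcp [0.5659 0.2279 0.1595] yaw 174.96 x [-6.0e-04  2.2e-03 -1.0e+00] yz 0.0008 F [-0.46 -0.4  -2.81] M [-0.092  0.241 -0.11 ] w 0.518
```

Emit:
move_arm:
  series:
    - [[-0.02, 0, 0, 0, 0, -0.03, 0], [0, 0, 0, 0, 0, -0.02, 0]]

```text
time_s: 13.05
tcp_pos: [0.5657, 0.2281, 0.158]
ee_rot: [[-0.0, -0.996, 0.088], [-0.001, 0.088, 0.996], [-1.0, 0.0, -0.001]]
wrist_force: [-3.6, -1.5, 3.0]
gripper_width: 0.518
```

```bash
python3 s.py
```

```text
t 13.05 tcp [0.5657 0.2281 0.158 ] yaw 174.98 x [-1.e-04 -7.e-04 -1.e+00] yz 0.0001 F [-3.57 -1.48  2.95] M [-0.301  1.108 -0.157] w 0.518
```

The noses are met at an axis height near 0.106, so home is about 0.086–0.089. Push through.

Emit:
move_arm:
  series:
    - [[0, 0, 0, 0.01, 0, -0.05, 0], [0, 0, 0, 0.01, 0, -0.05, 0]]

```text
time_s: 13.3
tcp_pos: [0.5662, 0.2285, 0.1538]
ee_rot: [[-0.0, -0.996, 0.086], [-0.0, 0.086, 0.996], [-1.0, 0.0, -0.0]]
wrist_force: [-7.1, -0.1, 7.1]
gripper_width: 0.519
```

```bash
python3 s.py
```

```text
t 13.3 tcp [0.5662 0.2285 0.1538] yaw 175.07 x [-5.e-04 -5.e-04 -1.e+00] yz 0.0004 F [-7.08 -0.12  7.08] M [0.018 2.023 0.095] w 0.519
```

Emit:
move_arm:
  series:
    - [[0, 0, 0, 0.01, 0, -0.05, 0], [0, 0, 0, 0.01, 0, -0.05, 0]]

```text
time_s: 13.55
tcp_pos: [0.566, 0.2287, 0.1479]
ee_rot: [[-0.003, -0.996, 0.086], [-0.001, 0.086, 0.996], [-1.0, 0.003, -0.001]]
wrist_force: [-3.4, 0.9, -1.8]
gripper_width: 0.524
```

```bash
python3 s.py
```

```text
t 13.55 tcp [0.566  0.2287 0.1479] yaw 175.09 x [-2.9e-03 -7.0e-04 -1.0e+00] yz 0.0029 F [-3.39  0.94 -1.82] M [-0.019  0.836 -0.308] w 0.524
```

Past the noses. Now down to the floor gently.

Emit:
move_arm:
  series:
    - [[0, -0.01, 0, 0, -0.01, -0.03, 0], [0, 0, 0, 0, 0, -0.03, 0], [0, 0, 0, 0, 0, -0.02, 0]]

```text
time_s: 13.92
tcp_pos: [0.5662, 0.2284, 0.1427]
ee_rot: [[-0.001, -0.996, 0.086], [-0.0, 0.086, 0.996], [-1.0, 0.001, -0.0]]
wrist_force: [-1.3, 0.1, -4.6]
gripper_width: 0.519
```

```bash
python3 s.py
```

```text
t 13.93 tcp [0.5662 0.2284 0.1427] yaw 175.06 x [-1.e-03 -2.e-04 -1.e+00] yz 0.001 F [-1.33  0.09 -4.55] M [ 0.191  0.529 -0.194] w 0.519
```

Emit:
move_arm:
  series:
    - [[0, 0, 0, 0, 0, -0.03, 0], [0, 0, 0, 0, 0, -0.02, 0]]

```text
time_s: 14.18
tcp_pos: [0.5669, 0.2283, 0.1398]
ee_rot: [[0.0, -0.996, 0.084], [-0.0, 0.084, 0.996], [-1.0, -0.0, -0.0]]
wrist_force: [-5.0, -0.3, 6.3]
gripper_width: 0.522
```

```bash
python3 s.py
```

```text
t 14.18 tcp [0.5669 0.2283 0.1398] yaw 175.16 x [ 3.e-04 -4.e-04 -1.e+00] yz -0.0003 F [-5.04 -0.32  6.34] M [0.117 1.775 0.103] w 0.522
```

Emit:
move_arm:
  series:
    - [[0, 0, 0, -0.01, 0, -0.03, 0], [0, 0, 0, 0, 0, -0.03, 0]]

```text
time_s: 14.42
tcp_pos: [0.567, 0.2283, 0.1398]
ee_rot: [[0.003, -0.997, 0.082], [-0.001, 0.082, 0.997], [-1.0, -0.003, -0.0]]
wrist_force: [-5.8, -1.0, 9.0]
gripper_width: 0.519
```

```bash
python3 s.py; python3 - <<'E'
from h import *
from m2 import crop
p,d=cap('side');crop(p,195,280,240,325,7,'f2.png')
p,d=cap('top');crop(p,190,290,180,240,8,'f1.png')
E
python3 s.py
```

```text
t 14.43 tcp [0.567  0.2283 0.1398] yaw 175.27 x [ 2.7e-03 -6.0e-04 -1.0e+00] yz -0.0027 F [-5.83 -0.96  8.99] M [-0.056  1.935  0.048] w 0.519
t 14.53 tcp [0.567  0.2283 0.1398] yaw 175.29 x [ 2.8e-03 -6.0e-04 -1.0e+00] yz -0.0029 F [-5.18 -1.49  7.89] M [-0.123  1.658  0.1  ] w 0.521
```

View pics/f2.png

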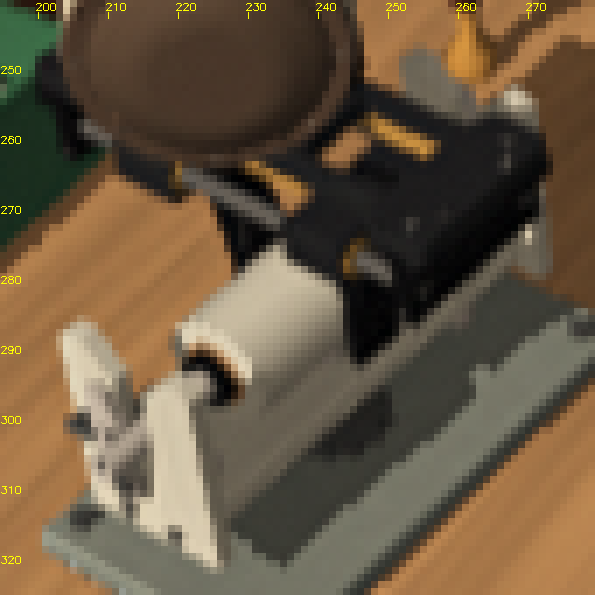

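Emit:
move_arm:
  series:
    - [[0, 0.02, -0.03, -0.03, 0, 0, 0], [0, 0, 0, 0, 0, -0.01, 0]]

```text
time_s: 14.78
tcp_pos: [0.5663, 0.2286, 0.1399]
ee_rot: [[0.003, -0.996, 0.086], [0.001, 0.086, 0.996], [-1.0, -0.003, 0.001]]
wrist_force: [-3.4, -0.4, 3.1]
gripper_width: 0.522
```

```bash
python3 s.py
```

```text
t 14.78 tcp [0.5663 0.2286 0.1399] yaw 175.06 x [ 0.0032  0.001  -1.    ] yz -0.0031 F [-3.37 -0.43  3.11] M [0.128 0.962 0.078] w 0.522
```

Emit:
move_arm:
  series:
    - [[0, 0.01, 0, -0.02, 0, -0.06, 0], [0, 0, 0, 0, 0, -0.08, 0]]

```text
time_s: 15.02
tcp_pos: [0.5663, 0.2287, 0.1394]
ee_rot: [[0.006, -0.997, 0.083], [-0.0, 0.083, 0.997], [-1.0, -0.006, -0.0]]
wrist_force: [-15.4, -1.9, 30.2]
gripper_width: 0.51
```

```bash
python3 s.py
```

```text
t 15.03 tcp [0.5663 0.2287 0.1394] yaw 175.25 x [ 5.8e-03 -5.0e-04 -1.0e+00] yz -0.0058 F [-15.38  -1.93  30.15] M [-0.227  4.523 -0.126] w 0.51
```

Emit:
move_arm:
  series:
    - [[0, 0.03, -0.02, -0.02, 0, -0.04, 0]]

```text
time_s: 15.15
tcp_pos: [0.566, 0.2287, 0.1398]
ee_rot: [[0.005, -0.996, 0.085], [0.0, 0.085, 0.996], [-1.0, -0.005, 0.001]]
wrist_force: [0.2, -4.1, 2.1]
gripper_width: 0.524
```

```bash
python3 s.py
```

```text
t 15.15 tcp [0.566  0.2287 0.1398] yaw 175.15 x [ 5.1e-03  1.0e-04 -1.0e+00] yz -0.0051 F [ 0.16 -4.07  2.08] M [-0.716 -0.216  0.048] w 0.524
```

Emit:
move_arm:
  series:
    - [[0, 0.01, 0, -0.01, 0, -0.04, 0], [0, 0.01, 0, -0.01, 0, -0.04, 0]]

```text
time_s: 15.4
tcp_pos: [0.5661, 0.2287, 0.1397]
ee_rot: [[0.007, -0.997, 0.083], [0.0, 0.083, 0.997], [-1.0, -0.006, 0.001]]
wrist_force: [-4.6, -2.0, 10.5]
gripper_width: 0.524
```

```bash
python3 s.py
```

```text
t 15.4 tcp [0.5661 0.2287 0.1397] yaw 175.23 x [ 6.5e-03  4.0e-04 -1.0e+00] yz -0.0065 F [-4.61 -2.   10.52] M [-0.351  1.467 -0.091] w 0.524
```

Emit:
move_arm:
  series:
    - [[0, 0.02, -0.01, -0.01, 0, -0.05, 0], [0, 0.02, -0.01, -0.01, 0, -0.05, 0]]

```text
time_s: 15.65
tcp_pos: [0.5662, 0.2288, 0.1396]
ee_rot: [[0.005, -0.996, 0.084], [0.0, 0.084, 0.996], [-1.0, -0.005, 0.001]]
wrist_force: [-5.4, -3.1, 13.5]
gripper_width: 0.522
```

```bash
python3 s.py
```

```text
t 15.65 tcp [0.5662 0.2288 0.1396] yaw 175.19 x [ 5.4e-03  2.0e-04 -1.0e+00] yz -0.0053 F [-5.43 -3.08 13.47] M [-0.469  1.703  0.01 ] w 0.522
```

Emit:
move_arm:
  series:
    - [[0, 0.02, -0.01, -0.01, 0, -0.06, 0], [0, 0.02, -0.01, -0.01, 0, -0.06, 0]]

```text
time_s: 15.9
tcp_pos: [0.5662, 0.2288, 0.1396]
ee_rot: [[0.005, -0.996, 0.084], [-0.0, 0.084, 0.996], [-1.0, -0.005, 0.0]]
wrist_force: [-6.8, -1.9, 16.4]
gripper_width: 0.519
```

```bash
python3 s.py
```

```text
t 15.9 tcp [0.5662 0.2288 0.1396] yaw 175.19 x [ 4.6e-03 -2.0e-04 -1.0e+00] yz -0.0046 F [-6.77 -1.88 16.43] M [-0.571  2.044 -0.075] w 0.519
```

Emit:
move_arm:
  series:
    - [[0, 0.02, -0.01, -0.01, 0, -0.07, 0], [0, 0.02, -0.01, -0.01, 0, -0.073, 0], [0, 0.02, -0.01, -0.01, 0, -0.073, 0]]

```text
time_s: 16.27
tcp_pos: [0.5662, 0.2288, 0.1395]
ee_rot: [[0.004, -0.996, 0.084], [-0.001, 0.084, 0.996], [-1.0, -0.004, -0.0]]
wrist_force: [-9.3, -3.1, 19.3]
gripper_width: 0.522
```

```bash
python3 s.py
```

```text
t 16.27 tcp [0.5662 0.2288 0.1395] yaw 175.19 x [ 4.e-03 -7.e-04 -1.e+00] yz -0.0041 F [-9.25 -3.13 19.29] M [-0.675  2.484 -0.051] w 0.522
```

Steady at about 19.5 N. I hold it for more than a second.

Emit:
move_arm:
  series:
    - [[0, 0.02, -0.01, -0.015, 0, -0.074, 0], [0, 0.02, -0.01, -0.015, 0, -0.074, 0], [0, 0.02, -0.01, -0.015, 0, -0.074, 0], [0, 0.02, -0.01, -0.015, 0, -0.074, 0], [0, 0.02, -0.01, -0.015, 0, -0.074, 0], [0, 0.02, -0.01, -0.015, 0, -0.074, 0]]

```text
time_s: 17.02
tcp_pos: [0.566, 0.2288, 0.1395]
ee_rot: [[0.007, -0.996, 0.084], [-0.0, 0.084, 0.997], [-1.0, -0.007, 0.0]]
wrist_force: [-6.3, -3.9, 19.3]
gripper_width: 0.52
```

```bash
python3 s.py
```

```text
t 17.02 tcp [0.566  0.2288 0.1395] yaw 175.21 x [ 7.3e-03 -5.0e-04 -1.0e+00] yz -0.0073 F [-6.28 -3.94 19.27] M [-0.636  2.26  -0.061] w 0.52
```

Emit:
move_arm:
  series:
    - [[0, 0.02, -0.01, -0.015, 0, -0.074, 0], [0, 0.02, -0.01, -0.015, 0, -0.074, 0], [0, 0.02, -0.01, -0.015, 0, -0.074, 0], [0, 0.02, -0.01, -0.015, 0, -0.074, 0], [0, 0.02, -0.01, -0.015, 0, -0.074, 0], [0, 0.02, -0.01, -0.015, 0, -0.074, 0]]

```text
time_s: 17.77
tcp_pos: [0.5658, 0.2288, 0.1395]
ee_rot: [[0.011, -0.996, 0.084], [-0.0, 0.084, 0.997], [-1.0, -0.011, 0.001]]
wrist_force: [-7.9, -3.0, 19.2]
gripper_width: 0.52
```

```bash
python3 s.py
```

```text
t 17.77 tcp [0.5658 0.2288 0.1395] yaw 175.21 x [ 1.050e-02 -2.000e-04 -9.999e-01] yz -0.0105 F [-7.87 -2.95 19.16] M [-0.667  2.187 -0.129] w 0.52
```

The push was held for about 1.5 s at 19–20 N. Now I relax and open.

Emit:
move_arm:
  series:
    - [[0, 0.02, 0, 0, 0, -0.03, 0], [0, 0, 0, 0, 0, 0, 0], [0, 0, 0, 0, 0, 0, 0]]

```text
time_s: 18.15
tcp_pos: [0.5662, 0.2287, 0.1399]
ee_rot: [[0.01, -0.997, 0.083], [0.001, 0.083, 0.997], [-1.0, -0.01, 0.001]]
wrist_force: [-1.4, -1.6, 2.2]
gripper_width: 0.516
```

```bash
python3 s.py
```

```text
t 18.15 tcp [0.5662 0.2287 0.1399] yaw 175.24 x [ 9.7e-03  5.0e-04 -1.0e+00] yz -0.0097 F [-1.41 -1.6   2.23] M [-0.069  0.637  0.027] w 0.516
```

Emit:
move_arm:
  series:
    - [[0, 0, 0, 0, 0, 0, 0.7], [0, 0, 0, 0, 0, 0, 0.8], [0, 0, 0, 0, 0, 0, 1], [0, 0, 0, 0, 0, 0, 1], [0, 0.04, 0, 0, 0, 0, 1], [0, 0, 0, 0, 0, 0, 1]]

```text
time_s: 18.9
tcp_pos: [0.5675, 0.2296, 0.1391]
ee_rot: [[0.006, -0.997, 0.082], [0.001, 0.082, 0.997], [-1.0, -0.006, 0.002]]
wrist_force: [0.4, -0.6, 0.1]
gripper_width: 0.994
```

```bash
python3 s.py
```

```text
t 18.9 tcp [0.5675 0.2296 0.1391] yaw 175.28 x [ 0.006   0.0012 -1.    ] yz -0.0059 F [ 0.38 -0.57  0.08] M [-0.013  0.116 -0.001] w 0.994
```

Emit:
move_arm:
  series:
    - [[0, 0, 0, -0.02, 0, 0.3, 1], [0, 0, 0, 0, 0, 0.5, 1], [0, 0, 0, 0, 0, 0.8, 1], [0, 0, 0, 0, 0, 0.9, 1], [0, 0, 0, 0, 0, 0.9, 1], [0, 0, 0, -0.3, -0.8, 0.3, 1], [0, 0, 0, -0.3, -0.9, 0, 1], [0, 0, 0, -0.3, -0.9, 0, 1], [0, 0, 0, -0.3, -0.9, 0, 1], [0, 0, 0, -0.3, -0.9, 0, 1], [0, 0, 0, 0, 0, 0, 1], [0, 0, 0, 0, 0, 0, 1]]

```text
time_s: 20.4
tcp_pos: [0.4693, -0.0432, 0.3855]
ee_rot: [[0.029, -0.996, 0.079], [0.006, 0.08, 0.997], [-1.0, -0.028, 0.008]]
wrist_force: [0.0, -0.0, 0.8]
gripper_width: 1.001
```

```bash
python3 s.py; python3 - <<'E'
from h import *
from m5 import over
from m2 import crop
p,d=cap('side','z_s.png');np.save('z_s.npy',p);crop(p,195,280,240,325,7,'z2.png')
mid=np.array([.5660,.2291,.0880])
over('side',p,(195,280,240,325,7),(.564,.2300),mid,-4.9,.082,'z2o.png')
p,d=cap('top','z_t.png');np.save('z_t.npy',p);crop(p,190,290,180,240,8,'z1.png')
over('top',p,(190,290,180,240,8),(.5643,.2260),mid,-4.9,.082,'z1o.png')
E
```

```text
t 20.4 tcp [ 0.4693 -0.0432  0.3855] yaw 175.43 x [ 0.0291  0.0059 -0.9996] yz -0.0285 F [ 0.   -0.01  0.79] M [0.05  0.109 0.016] w 1.001
```

View pics/z2.png

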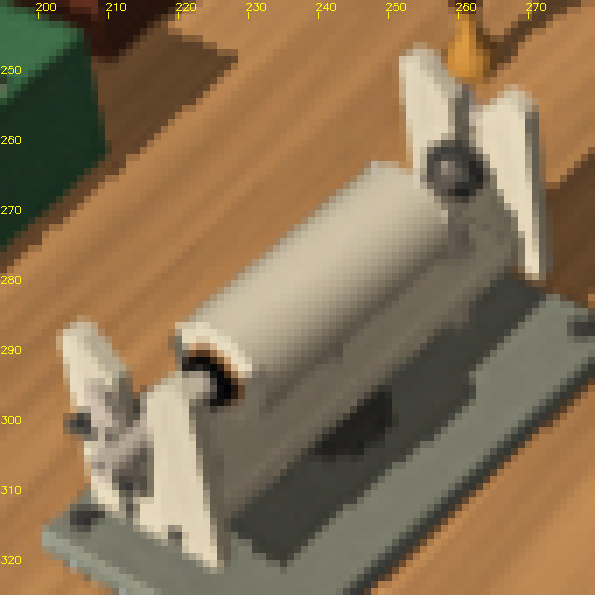

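View pics/z1.png

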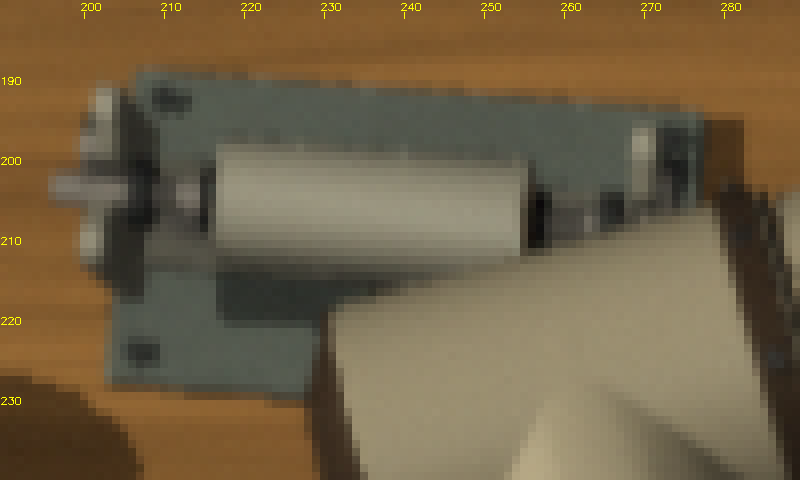

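View pics/z2o.png

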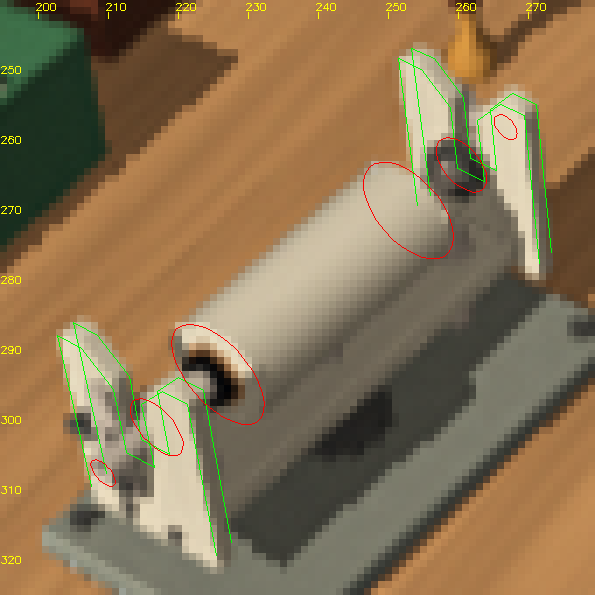

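View pics/z_s.png

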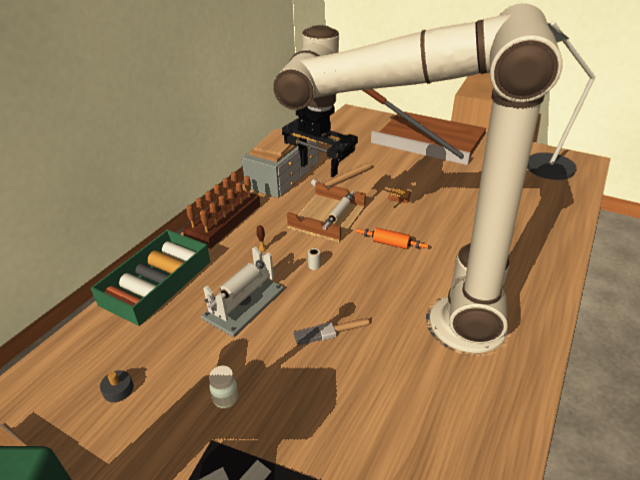

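```bash
python3 - <<'E'
from h import *
a=np.load('side_p.npy');b=np.load('z_s.npy');c=np.load('b_s.npy')
def z(p,u0,u1,v0,v1,s): return cv2.resize(p[v0:v1,u0:u1,::-1],None,fx=s,fy=s,interpolation=cv2.INTER_NEAREST)
w=(198,228,282,324,12)
cv2.imwrite('pics/k1.png',np.hstack([z(a,*w),z(b,*w)]))
w=(248,276,240,284,12)
cv2.imwrite('pics/k2.png',np.hstack([z(a,*w),z(b,*w)]))
a=np.load('top_p.npy');b=np.load('z_t.npy')
w=(194,214,185,225,12);w2=(260,282,185,225,12)
cv2.imwrite('pics/k3.png',np.hstack([z(a,*w),z(b,*w),z(a,*w2),z(b,*w2)])[:, :800])
E
```

```text
(no output)
```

View pics/k1.png

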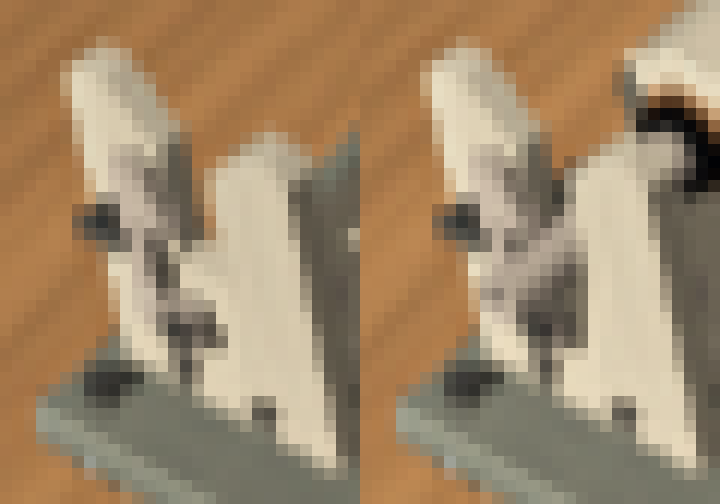

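View pics/k2.png

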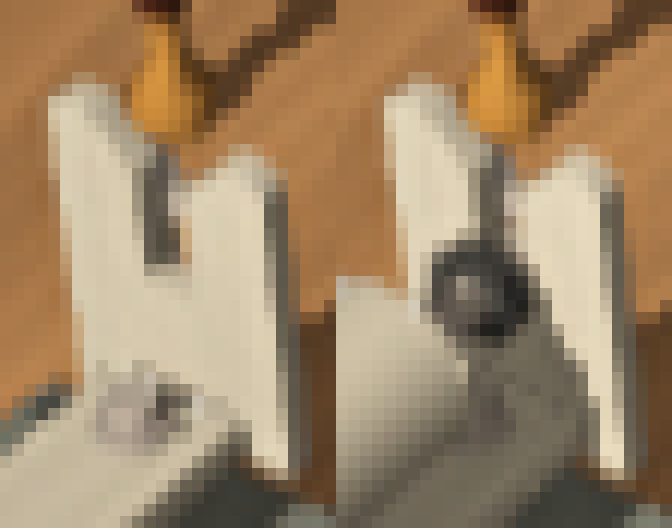

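View pics/k3.png

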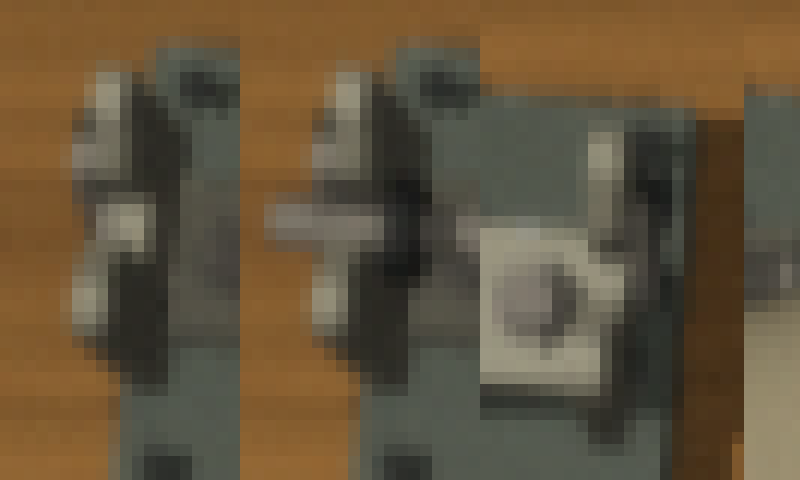

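```bash
cat > ht.py <<'E'
from h import *
from scipy.optimize import least_squares
def fit(n,d,mask,r,ax0,yaw):
    C=cloud(n,d); P=C[mask&(d>0)]
    a=np.radians(yaw); ex=np.array([np.cos(a),np.sin(a)]);ey=np.array([-np.sin(a),np.cos(a)])
    q=P[:,:2]-ax0[:2]; X=q@ex; Y=q@ey; Z=P[:,2]
    k=(abs(Y)<.05)&(abs(X)<r*1.0)&(abs(Z-ax0[2])<.045); X,Y,Z=X[k],Y[k],Z[k]
    f=lambda p:np.hypot(X-p[0],Z-p[1]-p[2]*Y)-r
    s=least_squares(f,[0,ax0[2],0],loss='soft_l1',f_scale=.006)
    sd=np.std(s.fun)/np.sqrt(len(X)); print(n,len(X),'x off',s.x[0].round(4),'z',s.x[1].round(4),'slope mm/100mm',(s.x[2]*100).round(2),'se',sd.round(5))
v,u=np.mgrid[0:480,0:640]
bx=lambda a,b,c,e:(u>=a)&(u<b)&(v>=c)&(v<e)
if __name__=='__main__':
    dt=np.load('top_d.npy');ds=np.load('side_d.npy')
    m=np.array([.6038,-.251,.048])
    fit('top',dt,bx(380,422,183,205),.023,m,3); fit('side',ds,bx(300,332,185,218),.023,m,3)
    m=np.array([.5135,-.251,.048])
    fit('top',dt,bx(380,424,214,235),.0155,m,3); fit('side',ds,bx(325,352,190,222),.0155,m,3)
    m=np.array([.566,.229,.088])
    for i in range(2):
        _,d=cap('top');fit('top',d,bx(214,258,195,215),.023,m,-4.9)
        _,d=cap('side');fit('side',d,bx(218,262,255,305),.023,m,-4.9)
E
python3 ht.py
```

```text
top 523 x off -0.0025 z 0.0455 slope mm/100mm 0.55 se 0.00026
side 346 x off -0.0028 z 0.044 slope mm/100mm 1.24 se 0.0003
top 361 x off -0.0018 z 0.0462 slope mm/100mm -0.43 se 0.00039
side 250 x off -0.002 z 0.0433 slope mm/100mm 9.9 se 0.00044
top 524 x off -0.0026 z 0.0866 slope mm/100mm -0.79 se 0.0002
side 779 x off -0.0041 z 0.0827 slope mm/100mm 0.76 se 0.00019
top 522 x off -0.002 z 0.0864 slope mm/100mm -1.29 se 0.00019
side 771 x off -0.004 z 0.0826 slope mm/100mm -1.12 se 0.00019
```

Emit:
move_arm:
  series:
    - [[0, 0.2, 0, 0, -0.9, 0, 1], [0, 0, 0, 0, -0.9, 0, 1], [0, 0, 0, 0, -0.9, 0, 1], [0, 0, 0, 0, -0.9, 0, 1], [0, 0, 0, 0, 0, 0, 1], [0, 0, 0, 0, 0, 0, 1]]

```text
time_s: 21.45
tcp_pos: [0.4727, -0.2606, 0.3814]
ee_rot: [[-0.007, -0.998, 0.067], [0.006, 0.067, 0.998], [-1.0, 0.007, 0.006]]
wrist_force: [0.9, 0.6, 0.0]
gripper_width: 1.0
```

```bash
python3 s.py; python3 - <<'E'
from ht import *
m=np.array([.564,.229,.087])
D=[cap('top') for _ in range(15)];d=np.median([x[1] for x in D],0);fit('top',d,bx(214,258,195,215),.023,m,-4.9)
P=np.mean([x[0] for x in D],0).astype(np.uint8)
S=[cap('side') for _ in range(15)];d=np.median([x[1] for x in S],0);fit('side',d,bx(218,262,255,305),.023,m,-4.9)
def z(p,u0,u1,v0,v1,s): return cv2.resize(p[v0:v1,u0:u1,::-1],None,fx=s,fy=s,interpolation=cv2.INTER_NEAREST)
a=np.load('top_p.npy')
w=(260,290,185,230,13)
cv2.imwrite('pics/k4.png',np.hstack([z(a,*w),z(P,*w)]))
cv2.imwrite('pics/zz_t.png',P[:,:,::-1])
E
```

```text
t 21.45 tcp [ 0.4727 -0.2606  0.3814] yaw 176.16 x [-0.0065  0.0063 -1.    ] yz 0.0069 F [0.89 0.57 0.01] M [ 0.011  0.092 -0.028] w 1.0
top 564 x off 0.0001 z 0.0863 slope mm/100mm -0.97 se 0.00012
side 817 x off -0.0021 z 0.0828 slope mm/100mm -0.83 se 0.00018
```

View pics/k4.png

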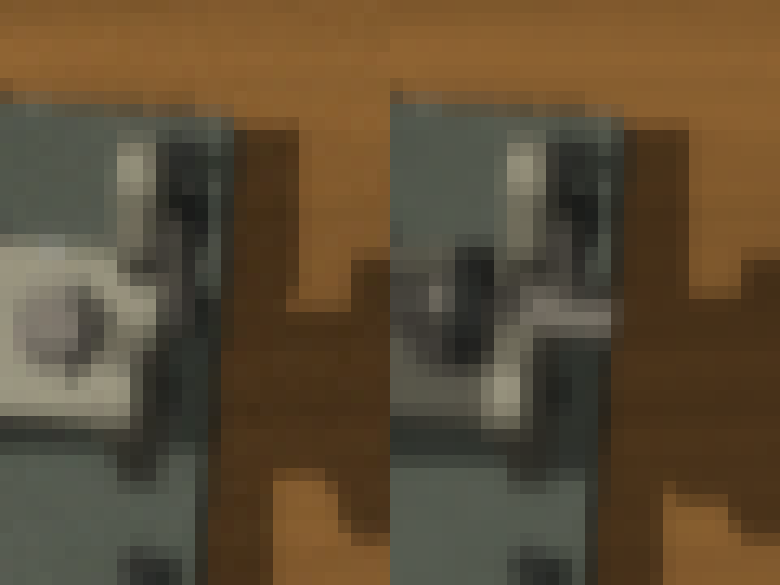

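View pics/zz_t.png

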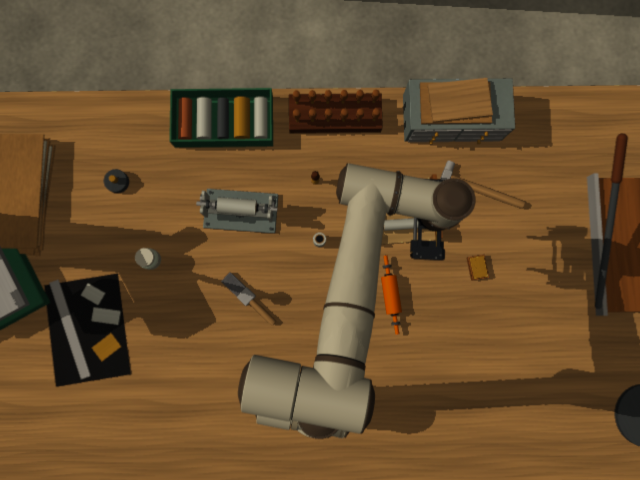

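```bash
python3 - <<'E'
from ht import *
def cheek(n,N=15):
    D=[cap(n)[1] for _ in range(N)];d=np.median(D,0);C=cloud(n,d)
    a=np.radians(-5);ex=np.array([np.cos(a),np.sin(a)]);ey=np.array([-np.sin(a),np.cos(a)])
    q=C[...,:2]-np.array([.5645,.2275]);X=q@ex;Y=q@ey;Z=C[...,2]
    k=(abs(X)>.036)&(abs(X)<.056)&(abs(Y)<.1)&(abs(Z-.012)<.012)&(d>0)
    c=np.linalg.lstsq(np.c_[np.ones(k.sum()),X[k],Y[k]],Z[k],rcond=None)[0];print(n,'base',k.sum(),c.round(4))
    k=((abs(X)<.15)&(abs(X)>.07)&(abs(Y)<.12)&(abs(Z)<.012)&(d>0))
    c=np.linalg.lstsq(np.c_[np.ones(k.sum()),X[k],Y[k]],Z[k],rcond=None)[0];print(n,'bench',k.sum(),c.round(4))
    # spindle ends outside cheeks & roll near ends
    for s in(1,-1):
        k=(abs(X)<.005)&(s*Y>.101)&(s*Y<.114)&(Z>.06)&(Z<.12)&(d>0)
        if k.sum(): print(n,'tip',s,k.sum(),np.median(Z[k]).round(4))
        k=(abs(X)<.01)&(s*Y>.035)&(s*Y<.052)&(Z>.09)&(d>0); print('   roll end',s,k.sum(),np.mean(Z[k]).round(4))
cheek('top');cheek('side')
E
```

```text
top base 859 [ 0.0129 -0.0016 -0.0014]
top bench 4186 [-0.0013 -0.0006 -0.0003]
top tip 1 15 0.0927
   roll end 1 42 0.1088
top tip -1 18 0.0939
   roll end -1 41 0.1086
side base 426 [0.0157 0.0071 0.0006]
side bench 2989 [0.0013 0.0003 0.    ]
side tip 1 39 0.0932
   roll end 1 34 0.1108
   roll end -1 33 0.111
```

```bash
python3 s.py; python3 -c "
from station import r
print(r.finish_job())"
```

```text
t 24.45 tcp [ 0.4725 -0.2608  0.3819] yaw 176.16 x [-0.0056  0.0059 -1.    ] yz 0.006 F [0.07 0.17 0.43] M [ 0.057  0.086 -0.021] w 0.998
the job is handed in; nothing more can be done
None
```

The full roll is loaded in the unwind stand, sitting on the floor of both slots, and the job is handed in at about 24.5 s. That both keepers are shut is my inference; I could not see it clearly.

**What I did:** I gripped the roll at its middle and lifted it out of the cradle. I carried it over, turned it 8° to match the stand, and lowered it level between the cheeks. The keeper noses met it about 18 mm above home, and it passed them with about 7 N of push plus its weight. It stopped on a solid floor with its axis about 88 mm above the bench. I then held a push of 19–20 N for about 1.5 s, relaxed, opened the gripper and drew clear.

**Last checks:**
- **Height:** with the cameras' depth bias removed, the axis reads about 87–89 mm, which fits the 86–106 mm range for home.
- **Level:** tops near the two ends of the roll read within 0.2 mm of each other. A first cylinder fit showed about 1 mm of slope per 100 mm in both cameras; its standard error on single frames was about 0.7 mm per 100 mm.
- **Gripper:** after release the wrist force is about zero and the gripper is far from everything.
- **Other objects:** the spent roll, the orange look-alike and the bystanders appear unmoved.

**Weak points:**
- **Push force:** while finding the right push, one reading peaked at 30 N vertical (34 N in total). That is the highest I read, but I only read force between moves, so a brief higher peak would not show.
- **Keepers:** the pictures (about 2–3 mm per pixel) show them looking as they did at the start. That they are shut rests on this, on the force dropping once past the noses, and on the solid floor.

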